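# Hang the second screw caddy on the occupied hook rack

## Robot

A 6-joint arm with a two-finger parallel gripper is mounted at the origin on a cart in front of the work surface, level with it; the furniture and walls round the work are solid. World frame = base frame: x ahead of the robot, y to its left, z up, the work surface at z = 0. Lengths are in mm, angles in degrees, forces in N, time in s.
With the tool pointing down it reaches from about 350 to 850 mm from the base axis. Payload 8.1 kg.
Tool frame: the origin (TCP) lies at the very end of the fingers, on their centre line; the grasp point (between the pads) lies grip_depth behind it (grip_depth is the distance from the TCP to the grasp point, in mm); z points along the fingers, y is the direction in which the jaws open and shut (so a half turn about z gives the same grasp; the last joint's range is limited). The gripper opens to 85 mm and grips with 20 to 120 N. Pads are 22 mm wide; open, the fingers measure 114 mm over their backs; the gripper's body (76 mm by 85 mm) begins 54 mm behind the grasp point. The pads swing forward as they close: fully open they stand 13 mm farther back than shut.
Start: joints at [-69.523, 7.471, 85.268, -0, 87.261, -4.893], TCP at [257.102, -542.129, 231.292] pointing down, gripper open.
Joint ranges: [-169.43, 169.43], [-51.17, 129.36], [1.28, 143.12], [-76.62, 256.62], [0, 156.53], [-152.29, 152.29]. Speed limits (degrees/s): [136.94, 136.94, 159.86, 180, 180, 180].

## Interface

Orientations are given as [roll, pitch, yaw] about the fixed x, y, z axes, in that order (R = Rz(yaw) Ry(pitch) Rx(roll)).
In Python, from bench import * gives the robot as it stands.
- The arm moves only by the tool step_arm, never from a script. Its argument "plan" is a list of rows, each an object of numbers: "grip": the finger opening in cm, from 0 to 8.54; "tx", "ty", "tz": the shift along the tool's x, y, z in cm; "ax", "ay", "az": the turn, a rotation vector about the tool's x, y, z in degrees. In form: [{"grip": .., "tx": .., "ty": .., "tz": .., "ax": .., "ay": .., "az": ..}, ...]. A call has 1 to 8 rows; each row shifts and turns the commanded pose from where the row before left it, along the tool's axes as they then stand; what a row does not reach is not made up. A row lasts 1/12 s, in which the tool goes at most 41.7 mm and 7.16 degrees, less where a joint would pass 70% of its speed; a pose out of reach is approached as far as the arm can. A call with a gripper value outside its range is refused whole. The fingers move at their own pace and stop on an object; "newtons" is the grip in N (left out, the last holds). Time passes only in rows, so rows that do not move let the fingers close. It gives the time, the measured TCP pose, the force and the opening at its end, in the units of the state.
- sense(): the state, without advancing time (a new reading comes with each control period).
- snapshot(name): name is "scene" or "side" or "wrist"; returns the picture (384x512x3 uint8, red, green, blue); there is no depth.
- camera_model(name): a dict with "intrinsics" (3x3 intrinsics, pixels), "pose" (4x4, takes a point from camera to world coordinates); the wrist camera has in their place "T_tool_cam" (4x4, takes a point from camera to tool coordinates, whose origin is the TCP and whose axes are the flange's). Camera axes: x right, y down, z forward; pixel columns grow to the right and rows downward; lengths in mm; the calibration is good to about 2 mm. A picture is of the moment at which its call begins: read the wrist's pose just before it. camera_model takes no time and is no camera call.
- hand_in(): hands the job in, once; it reports no verdict.
The state is a dict: "time": time; "joint_pos": joint angles; "qd": joint speeds; "joint_efforts": joint torques, N m; "tool_pos": TCP position; "tcp_rot": TCP orientation; "ft_force": force on the tool from outside, world axes, zero at the start; "wrist_torque": the same for the moment, N m; "finger_gap": finger opening in mm.
Only numpy, scipy, OpenCV 4.12 (cv2) and the standard library are available. Lean on these libraries where they do the work, as an engineer would, in place of code of your own. Each camera call takes 0.05 s, during which the arm holds its last target.

## Task

Hang the orange screw caddy on the hook rack next to the blue caddy that already hangs there: set its hanger over the free part of the rack's top edge and press it gently down against its spring roller until it is fully home, then let go. Never push down hard (stay well under 25 N), and leave the blue caddy hanging where it is and the other things on the bench alone.

Things in the scene. Friction and masses are not known exactly. Their poses are not given: they have to be found in the camera images.
- rack: Hook rack fixed to the worktop: upright aluminium plate on a dark base (100 x 230 x 12 mm). Origin: centre of the base's underside; z up, y along the plate, -x is its front (robot side), where caddy boxes hang. The plate is 6 mm thick, centred on x = 0, y from -105 to +105 mm; its rounded top edge is at z = 113 mm. Hangers drop over this edge anywhere along it.
- rack_edge (a point): Middle of the plate's top edge, 113 mm above the rack's origin. A hanger is home when its lip's underside lies on this edge. Going down, the hanger's roller meets the edge about 15 mm above home and takes 5 to 12 N to ride over it; after that it clamps the plate and drags with a few N (its weight alone does not bring it home) until the lip lands, rigidly: stop there at 13 to 18 N.
- caddy_a: Blue screw caddy that already hangs on the rack, fully home but loose, somewhere along the plate. Size and shape as the orange one (56 mm wide in y, grip fin alike); origin: centre of the box's underside, z up, hanger at +x. It shows which part of the plate is taken: the side with more plate left always has room for a second caddy, with 15 mm or more to spare.
- caddy_b: Orange screw caddy, loose, standing on the worktop at the start: open box 69 x 56 x 46 mm (x, y, z), 0.2 to 0.3 kg in all. Origin: on the box's underside, z up, front is -x. A grey metal hanger, as wide as the box, is screwed to its rear (+x). The HANGER'S HEIGHT is adjustable: it is clamped (rigidly) anywhere in a 28 mm range, which is not measured and must be felt or seen.
- caddy_b_low_lip (a point): Point 57 mm above the orange box's underside, mid-slot: lowest possible place of the hanger lip's underside; the real lip is 0 to 28 mm higher. Hanger: channel open downwards, slot x = 36 to 47 mm of the caddy; the flange behind it reaches 24 mm below the lip, its flare 34 mm. A sprung roller (7 mm, axis 14 mm below the lip) in the flange narrows the slot to 4.6 mm; it yields rearwards to let the plate in.
- caddy_b_under_fin (a point): Point at the level of the orange box's underside, straight below the grip fin (caddy x = 41.5 mm, y = 0) and below the middle of the slot. The fin stands on the 5 mm lip: 10 mm thick in x, 30 mm wide in y, its top 116 to 144 mm above this point, 59 mm above the lip's underside. Pinch it fore and aft from above, with 35 N or more so that it cannot slip. Lower it with the plate at caddy x = 39 to 41 mm.
- brush_a: black brush, 140 mm long, lying; bystander; origin: middle of its underside
- marker_a: white marker pen with red cap, 126 mm long, lying; bystander; origin: middle of its underside
- marker_b: white marker pen with blue cap, 126 mm long, lying; bystander; origin: middle of its underside
Not all that is in view belongs to the job. What is shaped like the caddy_b but turquoise or white is not meant.

How it is judged (in metres and radians):
On the way, in this order (a step that is already met when the one before it is completed fails the run):
1. the orange caddy is lifted clear above the rack's level (height (world z) of caddy_b above 0.06 m), for 0.1 s.
2. the orange caddy's hanger lip bears on the rack's top edge (contact force between caddy_b_hanger_c0 and rack above 0.3 N and y of caddy_b in the frame of rack between -0.08 and 0.08 m and x of caddy_b in the frame of rack between -0.05 and -0.03 m and angle between caddy_b's own z axis and vertical below 0.14 rad and angle between the x axis of caddy_b and the x axis of rack, either way round below 0.12 rad), for 0.2 s.
At the end, for the whole second after the job is handed in: The orange caddy hangs at rest, its hanger lip bearing on the rack's edge (over 0.3 N), within 80 mm of the plate's middle, box in front, leaning under 8 deg, in line with the rack within 7 deg; the blue caddy hangs at rest, upright within 9 deg and 10 mm of where it was (all of step 2 and distance of caddy_a from where it was at the start of the episode below 0.01 m and angle between caddy_a's own z axis and vertical below 0.16 rad and linear speed of each of caddy_b, caddy_a below 0.02 m/s); the robot touches nothing.
It fails at once if the orange caddy's lip is pressed on the rack's edge with more than 25 N, or its hanger as a whole (the roller's clamping of about 2 x 9 N included) with more than 45 N (contact force between caddy_b_hanger_c0 and rack above 25 N or contact force between caddy_b and rack above 45 N).
It fails at once if the blue caddy is dislodged (moved over 15 mm) or knocked (over 10 N) (distance of caddy_a from where it was at the start of the episode above 0.015 m or contact force between caddy_a and caddy_b above 10 N or contact force between caddy_a and the arm above 10 N or contact force between caddy_a and the fingers above 10 N).
It fails at once if the brush or a marker is moved over 30 mm (distance of any of brush_a, marker_a, marker_b from where it was at the start of the episode above 0.03 m).
It also fails if it takes over 48 s, if anything falls off the work surface, if the arm or the gripper's body presses on something with over 40 N, if the wrist force passes 120 N, or if a joint passes its speed limit or range.

## Working session

There is one attempt and no reset: what is moved stays moved. The work goes in short steps, Python scripts to look and compute and a tool call to move; the robot and the scene stay as the last step left them, time stands still between calls to the robot, and variables do not carry over. Pictures are saved under pics/ and viewed, and the job is handed in when it is done.

Besides the shell and the picture viewer there is one more tool, called as name([rows], argument=value, ...), one row to a line, values as JSON. step_arm: Moves the arm, as the interface text tells. Its arguments: {"type":"object","properties":{"plan":{"type":"array","items":{"type":"object","properties":{"grip":{"type":"number"},"tx":{"type":"number"},"ty":{"type":"number"},"tz":{"type":"number"},"ax":{"type":"number"},"ay":{"type":"number"},"az":{"type":"number"}}}},"newtons":{"type":"number"}},"required":["plan"]}

```bash
ls; mkdir -p pics
python3 - <<'E'
from bench import *
import cv2
for n in ["scene","side","wrist"]:
    s=sense(); im=snapshot(n); cv2.imwrite(f"pics/{n}0.png",im[:,:,::-1])
    m=camera_model(n); print(n,m)
print(sense())
E
```

```text
pics
scene {'intrinsics': array([[391.22890322,   0.        , 262.32201044],
       [  0.        , 391.22890322, 193.14712039],
       [  0.        ,   0.        ,   1.        ]]), 'pose': array([[-8.65735936e-01, -3.26603161e-01,  3.79251454e-01,
         1.70288853e+02],
       [-5.00328609e-01,  5.44854906e-01, -6.72907434e-01,
         7.40997228e+02],
       [ 1.31366798e-02, -7.72310499e-01, -6.35109377e-01,
         6.47996139e+02],
       [ 0.00000000e+00,  0.00000000e+00,  0.00000000e+00,
         1.00000000e+00]])}
side {'intrinsics': array([[353.89562643,   0.        , 249.11677452],
       [  0.        , 353.89562643, 195.93750219],
       [  0.        ,   0.        ,   1.        ]]), 'pose': array([[-9.84818133e-01, -9.34302769e-02,  1.46301156e-01,
         3.99807398e+02],
       [-1.73513192e-01,  5.54776499e-01, -8.13705234e-01,
         8.35020012e+02],
       [-5.13973766e-03, -8.26736850e-01, -5.62565342e-01,
         5.60395404e+02],
       [ 0.00000000e+00,  0.00000000e+00,  0.00000000e+00,
         1.00000000e+00]])}
wrist {'intrinsics': array([[309.78921017,  
[... 462 characters left out ...]
       1.00000000e+00]])}
{'time': 0.15, 'joint_pos': array([-6.95230382e+01,  7.50601895e+00,  8.53156873e+01, -3.15739950e-04,
        8.72604428e+01, -4.89407108e+00]), 'qd': array([-0.01980015, -0.11991556, -0.12429152,  0.11715272, -0.0932677 ,
       -0.05364467]), 'joint_efforts': array([ 2.24572621e-03, -5.70058894e+01, -5.01160848e+01, -1.28944530e-04,
        9.66185471e-03,  5.72794011e-05]), 'tool_pos': array([ 256.94803756, -541.73129622,  230.46943298]), 'tcp_rot': array([-1.79918124e+02, -6.69424164e-03,  2.53710434e+01]), 'ft_force': array([ 0.35931921, -0.32189996, -0.74736312]), 'wrist_torque': array([-0.01372533, -0.0748139 ,  0.00541725]), 'finger_gap': 85.17401808645285}
```

View pics/scene0.png

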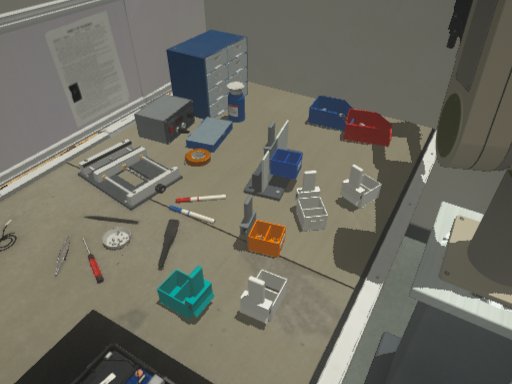

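View pics/side0.png

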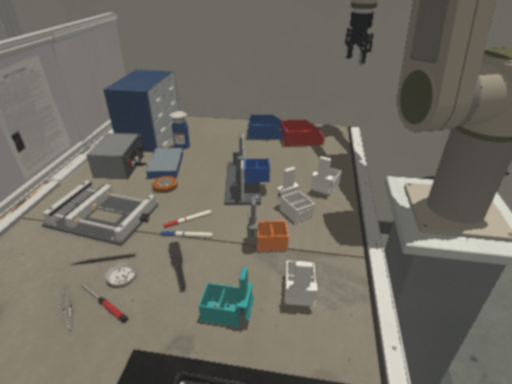

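View pics/wrist0.png

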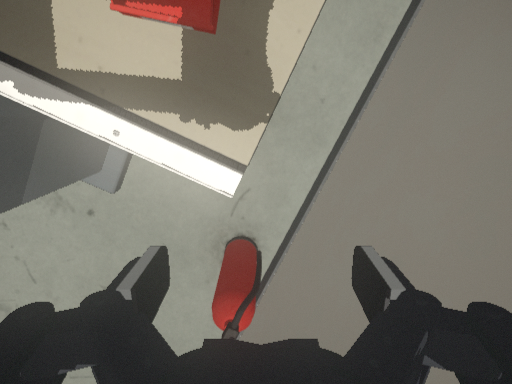

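The scene view shows the orange caddy at about (267,238) with its grey fin at (249,212), the rack near (275,165), and the blue caddy on it at (286,162). The side view agrees. I'll enlarge both.

```bash
cat > h.py <<'E'
from bench import *
import numpy as np, cv2
from scipy.spatial.transform import Rotation as R
def cam(n,s=None):
    m=camera_model(n)
    if n=="wrist":
        T=np.eye(4);T[:3,:3]=R.from_euler('xyz',s['tcp_rot'],degrees=True).as_matrix();T[:3,3]=s['tool_pos']
        return m['intrinsics'],T@m['T_tool_cam']
    return m['intrinsics'],m['pose']
def proj(P,K,T):
    P=np.atleast_2d(P);q=(P-T[:3,3])@T[:3,:3];q=q@K.T;return q[:,:2]/q[:,2:]
def ray(uv,z,K,T):
    uv=np.atleast_2d(uv);d=np.c_[uv,np.ones(len(uv))]@np.linalg.inv(K).T@T[:3,:3].T
    o=T[:3,3];return o+d*((z-o[2])/d[:,2])[:,None]
def tri(obs):
    A=[];b=[]
    for uv,K,T in obs:
        d=T[:3,:3]@np.linalg.inv(K)@np.r_[uv,1];d/=np.linalg.norm(d);M=np.eye(3)-np.outer(d,d);A.append(M);b.append(M@T[:3,3])
    x=np.linalg.lstsq(np.vstack(A),np.hstack(b),rcond=None)[0];res=[np.linalg.norm(a@x-bb) for a,bb in zip(A,b)]
    return x,res
def crop(im,x0,y0,w,h,k,name):
    cv2.imwrite(name,cv2.resize(im[y0:y0+h,x0:x0+w],None,fx=k,fy=k,interpolation=cv2.INTER_CUBIC))
E
python3 - <<'E'
from h import *
s=cv2.imread("pics/scene0.png");crop(s,225,110,110,150,4,"pics/sc_c.png")
s=cv2.imread("pics/side0.png");crop(s,210,120,110,140,4,"pics/si_c.png")
E
```

```text
(no output)
```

View pics/sc_c.png

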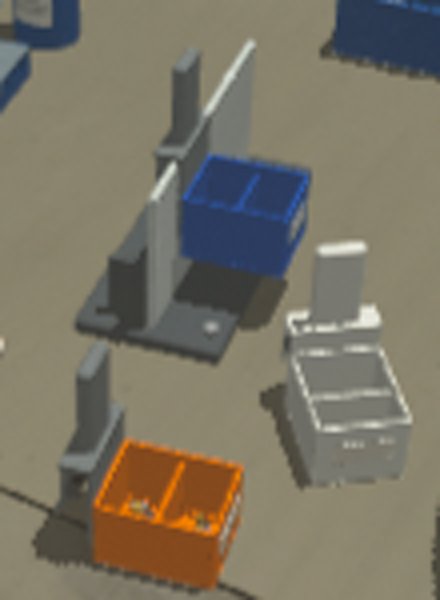

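View pics/si_c.png

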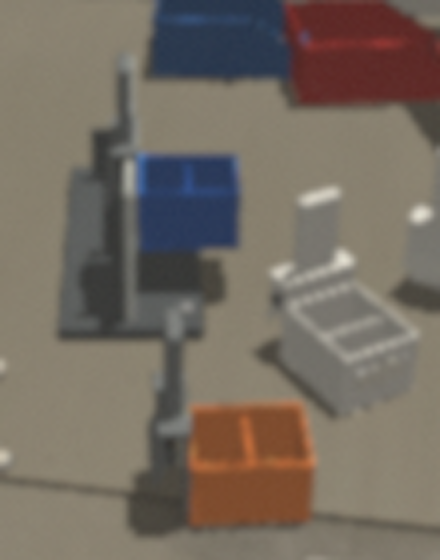

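Run:
```python
from h import *
K,T=cam("scene")
c=lambda x,y:(225+x/4,110+y/4)
e=ray([c(170,166),c(250,42)],113,K,T);print("edge ends",e, np.linalg.norm(e[1]-e[0]))
d=e[1]-e[0];print("edge dir",np.degrees(np.arctan2(d[1],d[0])))
# orange bottom front corners, 
b=ray([c(95,558),c(218,588),c(78,325),c(218,360)],0,K,T);print("or bottom left/right; base near corners",b)
t=ray([c(93,510),c(120,440),c(243,465),c(225,525)],46,K,T);print("or top rim",t)
t=ray([c(182,205),c(210,155),c(310,170),c(300,225)],46+56-0,K,T);print("blue rim",t)
K2,T2=cam("side")
c2=lambda x,y:(210+x/4,120+y/4)
print(ray([c2(190,525),c2(310,525)],0,K2,T2), ray([c2(190,465),c2(190,403),c2(306,403),c2(313,463)],46,K2,T2))
print("fin top",tri([(c(95,350),K,T),(c2(180,308),K2,T2)]),"edge near",tri([(c(170,166),K,T),(c2(130,158),K2,T2)]))
```

```text
edge ends [[ 559.93990123   27.11892734  113.        ]
 [ 589.0209751  -137.79158641  113.        ]] 167.45502800042576
edge dir -79.99902251864884
or bottom left/right; base near corners [[484.59980686 240.28201344   0.        ]
 [415.60081712 224.74416992   0.        ]
 [601.2243531   71.67870057   0.        ]
 [505.77352634  55.73347496   0.        ]]
or top rim [[481.10672953 247.21927301  46.        ]
 [496.52121713 193.41290744  46.        ]
 [428.21429992 175.91466981  46.        ]
 [415.57419091 220.96097436  46.        ]]
blue rim [[540.52810933  46.13458444 102.        ]
 [552.34444511 -11.82670613 102.        ]
 [490.15670983 -29.28566785 102.        ]
 [469.56958619  27.8369198  102.        ]]
[[487.57958135 242.87255451   0.        ]
 [419.95057244 231.33951055   0.        ]] [[487.77401847 244.06825278  46.        ]
 [496.29761435 189.45303452  46.        ]
 [429.3926508  178.11449443  46.        ]
 [420.88903864 230.98437312  46.        ]]
fin top (array([497.41475998, 217.71328225, 130.75364212]), [np.float64(1.4607003702516261), np.float64(1.460700370251705)]) edge near (array([562.1041745 ,  24.0067829 , 112.47897718]), [np.float64(1.6861051786736965), np.float64(1.6861051786734778)])
```

The zoomed scene shows the blue caddy roughly mid-plate, with the rack's yaw and the orange caddy's yaw both near 10°. I'm raising and turning the wrist camera for a closer look.

step_arm([
  {"tz": -3.7},
  {"tz": -3.7},
  {"tz": -3.7},
  {"tz": -3.7},
  {"az": -7},
  {"az": -7},
  {"az": -7},
  {"az": -7},
])

```text
invalid input
```

step_arm([
  {"az": -7},
  {"az": -7},
  {"az": -7},
  {"az": -7},
  {"az": -7},
  {"az": -7},
  {"az": -4},
  {},
])

```text
invalid input
```

step_arm([
  {"grip": 8.5,"tx": 0,"ty": 0,"tz": -3.7,"ax": 0,"ay": 0,"az": 0},
  {"grip": 8.5,"tx": 0,"ty": 0,"tz": -3.7,"ax": 0,"ay": 0,"az": 0},
  {"grip": 8.5,"tx": 0,"ty": 0,"tz": -3.7,"ax": 0,"ay": 0,"az": 0},
  {"grip": 8.5,"tx": 0,"ty": 0,"tz": -3.7,"ax": 0,"ay": 0,"az": 0},
  {"grip": 8.5,"tx": 0,"ty": 0,"tz": 0,"ax": 0,"ay": 0,"az": -7},
  {"grip": 8.5,"tx": 0,"ty": 0,"tz": 0,"ax": 0,"ay": 0,"az": -7},
  {"grip": 8.5,"tx": 0,"ty": 0,"tz": 0,"ax": 0,"ay": 0,"az": -7},
  {"grip": 8.5,"tx": 0,"ty": 0,"tz": 0,"ax": 0,"ay": 0,"az": -7},
])

```text
time: 0.82
tool_pos: [257.1, -542.1, 379.1]
tcp_rot: [-180.0, -0.0, 53.7]
ft_force: [-0.1, 0.5, 0.1]
finger_gap: 84.8
```

step_arm([
  {"grip": 8.5,"tx": 0,"ty": 0,"tz": 0,"ax": 0,"ay": 0,"az": -7},
  {"grip": 8.5,"tx": 0,"ty": 0,"tz": 0,"ax": 0,"ay": 0,"az": -7},
  {"grip": 8.5,"tx": 0,"ty": 0,"tz": 0,"ax": 0,"ay": 0,"az": -7},
  {"grip": 8.5,"tx": 0,"ty": 0,"tz": 0,"ax": 0,"ay": 0,"az": -7},
  {"grip": 8.5,"tx": 0,"ty": 0,"tz": 0,"ax": 0,"ay": 0,"az": -7},
  {"grip": 8.5,"tx": 0,"ty": 0,"tz": 0,"ax": 0,"ay": 0,"az": -7},
  {"grip": 8.5,"tx": 0,"ty": 0,"tz": 0,"ax": 0,"ay": 0,"az": -5.3},
  {"grip": 8.5,"tx": 0,"ty": 0,"tz": 0,"ax": 0,"ay": 0,"az": 0},
])

```text
time: 1.48
tool_pos: [257.1, -542.0, 378.8]
tcp_rot: [-180.0, -0.0, 100.9]
ft_force: [-0.2, -0.8, 0.1]
finger_gap: 85.1
```

step_arm([
  {"grip": 8.5,"tx": 2.4,"ty": 2.0,"tz": 0,"ax": 0,"ay": 0,"az": 0},
  {"grip": 8.5,"tx": 2.4,"ty": 2.0,"tz": 0,"ax": 0,"ay": 0,"az": 0},
  {"grip": 8.5,"tx": 2.4,"ty": 2.0,"tz": 0,"ax": 0,"ay": 0,"az": 0},
  {"grip": 8.5,"tx": 2.4,"ty": 2.0,"tz": 0,"ax": 0,"ay": 0,"az": 0},
  {"grip": 8.5,"tx": 2.4,"ty": 2.0,"tz": 0,"ax": 0,"ay": 0,"az": 0},
  {"grip": 8.5,"tx": 2.4,"ty": 2.0,"tz": 0,"ax": 0,"ay": 0,"az": 0},
  {"grip": 8.5,"tx": 2.4,"ty": 2.0,"tz": 0,"ax": 0,"ay": 0,"az": 0},
  {"grip": 8.5,"tx": 2.4,"ty": 2.0,"tz": 0,"ax": 0,"ay": 0,"az": 0},
])

```text
time: 2.15
tool_pos: [379.2, -322.4, 379.2]
tcp_rot: [180.0, -0.0, 100.4]
ft_force: [1.1, 0.0, -0.1]
finger_gap: 85.1
```

step_arm([
  {"grip": 8.5,"tx": 2.4,"ty": 2.0,"tz": 0,"ax": 0,"ay": 0,"az": 0},
  {"grip": 8.5,"tx": 2.4,"ty": 2.0,"tz": 0,"ax": 0,"ay": 0,"az": 0},
  {"grip": 8.5,"tx": 2.4,"ty": 2.0,"tz": 0,"ax": 0,"ay": 0,"az": 0},
  {"grip": 8.5,"tx": 2.4,"ty": 2.0,"tz": 0,"ax": 0,"ay": 0,"az": 0},
  {"grip": 8.5,"tx": 2.4,"ty": 2.0,"tz": 0,"ax": 0,"ay": 0,"az": 0},
  {"grip": 8.5,"tx": 2.4,"ty": 2.0,"tz": 0,"ax": 0,"ay": 0,"az": 0},
  {"grip": 8.5,"tx": 2.4,"ty": 2.0,"tz": 0,"ax": 0,"ay": 0,"az": 0},
  {"grip": 8.5,"tx": 2.4,"ty": 2.0,"tz": 0,"ax": 0,"ay": 0,"az": 0},
])

```text
time: 2.82
tool_pos: [500.9, -104.0, 379.2]
tcp_rot: [180.0, 0.0, 100.5]
ft_force: [0.2, -0.6, -0.2]
finger_gap: 84.3
```

Run:
```python
from h import *
import pickle
s=sense();im=snapshot("wrist");pickle.dump(s,open("w1.pkl","wb"));cv2.imwrite("pics/w1.png",im[:,:,::-1]);print(s['time'],s['tool_pos'],s['tcp_rot'])
```

```text
2.8167 [ 500.91177171 -103.97593244  379.22462389] [1.79999642e+02 1.26011500e-04 1.00454149e+02]
```

View pics/w1.png

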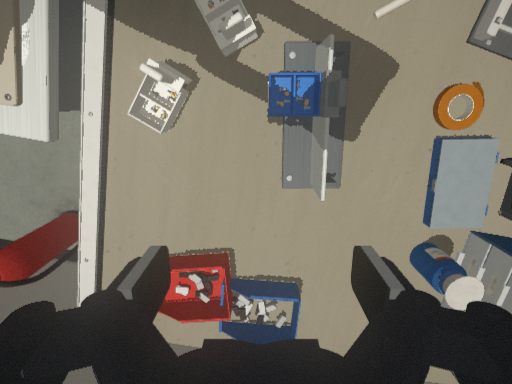

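The wrist view shows the rack at about (320,120), with its top edge running from (331,40) to (323,195). The blue caddy covers roughly columns 268–320, rows 72–117. The orange caddy is just out of view at the top.

step_arm([
  {"grip": 8.5,"tx": 3,"ty": 0,"tz": 0,"ax": 0,"ay": 0,"az": 0},
  {"grip": 8.5,"tx": 3,"ty": 0,"tz": 0,"ax": 0,"ay": 0,"az": 0},
  {"grip": 8.5,"tx": 3,"ty": 0,"tz": 0,"ax": 0,"ay": 0,"az": 0},
  {"grip": 8.5,"tx": 3,"ty": 0,"tz": 0,"ax": 0,"ay": 0,"az": 0},
  {"grip": 8.5,"tx": 2,"ty": 0,"tz": 0,"ax": 0,"ay": 0,"az": 0},
  {"grip": 8.5,"tx": 0,"ty": 0,"tz": 0,"ax": 0,"ay": 0,"az": 0},
])

```text
time: 3.37
tool_pos: [473.9, 35.3, 379.5]
tcp_rot: [180.0, -0.1, 100.7]
ft_force: [-0.7, -0.5, -0.0]
finger_gap: 84.6
```

Run:
```python
from h import *
import pickle
s=sense();im=snapshot("wrist");pickle.dump(s,open("w2.pkl","wb"));cv2.imwrite("pics/w2.png",im[:,:,::-1]);print(s['time'],s['tool_pos'],s['tcp_rot'])
crop(im[:,:,::-1],170,0,200,240,3,"pics/w2c.png")
crop(cv2.imread("pics/w1.png"),250,25,110,180,3,"pics/w1c.png")
```

```text
3.3667 [473.85007491  35.27600315 379.5176492 ] [ 1.79970913e+02 -7.21271484e-02  1.00684191e+02]
```

View pics/w2.png

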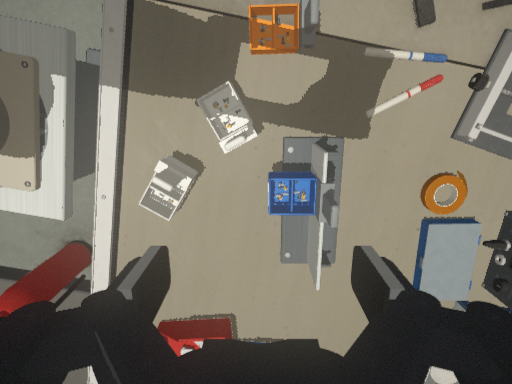

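View pics/w2c.png

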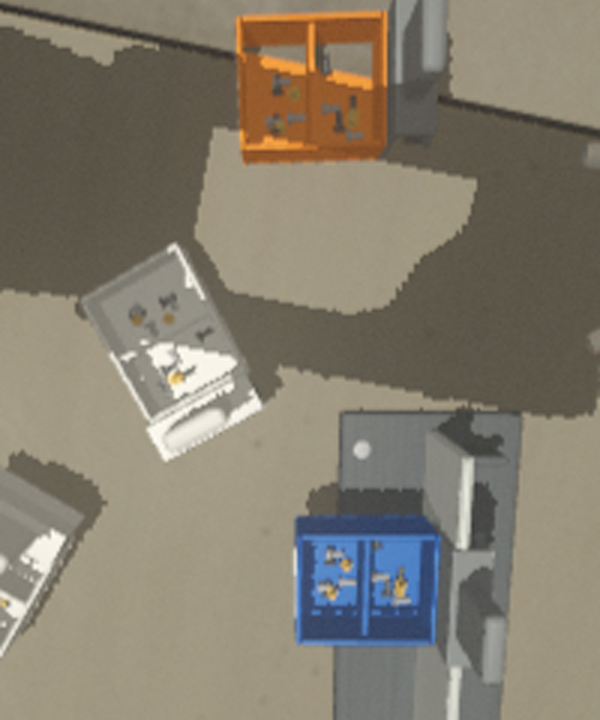

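View pics/w1c.png

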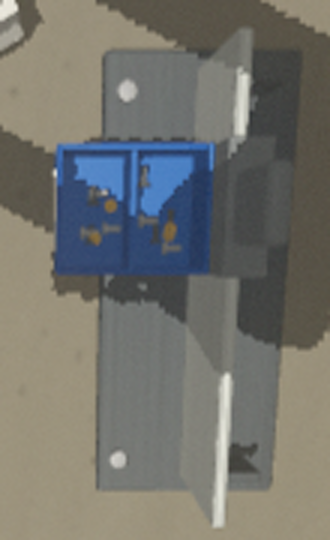

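Run:
```python
from h import *
import pickle
s1=pickle.load(open("w1.pkl","rb"));s2=pickle.load(open("w2.pkl","rb"))
K,T1=cam("wrist",s1);_,T2=cam("wrist",s2)
for nm,T,c in [("w1",T1,[(333,35),(322.7,200)]),("w2",T2,[(325.7,152),(317.5,288.5)])]:
    e=ray(c,113,K,T);d=e[1]-e[0];print(nm,e[:,:2],np.linalg.norm(d),90+np.degrees(np.arctan2(d[1],d[0])),e.mean(0))
q=lambda x,y:(170+x/3,y/3); p=lambda x,y:(250+x/3,25+y/3)
b1=ray([p(103,50),p(97,490),p(272,490),p(303,50)],12,K,T1);print("base w1",b1[:,:2],b1.mean(0))
b2=ray([q(341,411),q(521,412)],12,K,T2);print("base w2 near",b2[:,:2])
o=ray([q(237,17),q(388,10),q(388,152),q(243,152)],46,K,T2);print("orange rim",o[:,:2],o.mean(0))
print("orange edge ang",[np.degrees(np.arctan2(*(o[i]-o[j])[1::-1])) for i,j in((1,0),(2,3))])
print("yaw by sides",[np.degrees(np.arctan2(*(o[i]-o[j])[1::-1]))-90 for i,j in((0,3),(1,2))])
bl=[tri([(p(*a),K,T1),(q(*b),K,T2)]) for a,b in [((55,145),(297,535)),((213,145),(438,532)),((210,275),(436,645)),((53,275),(297,645))]]
for x in bl:print("blue",x)
print("near edge tri",tri([((333,35),K,T1),((325.7,152),K,T2)]),"far",tri([((322.7,200),K,T1),((317.5,288.5),K,T2)]))
```

```text
w1 [[ 559.05070862   57.28683558]
 [ 595.97726477 -146.49626765]] 207.10172309548577 10.270844917709425 [577.5139867  -44.60471603 113.        ]
w2 [[ 557.08618343   59.0311751 ]
 [ 595.27156891 -144.6148139 ]] 207.19510732766872 10.620134323614025 [576.17887617 -42.7918194  113.        ]
base w1 [[ 507.08241075   58.05844942]
 [ 549.91873404 -166.08866525]
 [ 647.96618913 -148.05686383]
 [ 605.48513148   76.16597413]] [577.61311635 -44.98027638  12.        ]
base w2 near [[507.62267093  59.14253995]
 [603.94552061  76.70884903]]
orange rim [[421.70706097 226.44770511]
 [488.44774813 241.87088073]
 [501.41490715 184.24641557]
 [434.30740752 171.61412048]] [461.46928094 206.04478047  46.        ]
orange edge ang [np.float64(13.012122251580857), np.float64(10.660591674920484)]
yaw by sides [np.float64(12.941472501486075), np.float64(12.681949137900546)]
blue (array([491.63203832,   3.62337866,  85.7776547 ]), [np.float64(0.43645120513688684), np.float64(0.4364512051373473)])
blue (array([560.15405492,  16.69355507,  80.28384462]), [np.float64(0.2572893959575595), np.float64(0.25728939595754663)])
blue (array([570.74293767, -38.14632158,  88.02890345]), [np.float64(0.040922722439274827), np.float64(0.04092272243885214)])
blue (array([501.63617285, -50.79365455,  88.95654366]), [np.float64(1.0123176733050998), np.float64(1.0123176733047807)])
near edge tri (array([559.3274209 ,  58.48630788, 106.89872445]), [np.float64(0.7900252434408294), np.float64(0.7900252434411326)]) far (array([ 597.32663816, -148.07393482,  107.27525363]), [np.float64(0.16381271486457244), np.float64(0.16381271486361126)])
```

step_arm([
  {"grip": 8.5,"tx": 3,"ty": 0.5,"tz": 0,"ax": 0,"ay": 0,"az": 0},
  {"grip": 8.5,"tx": 3,"ty": 0.5,"tz": 0,"ax": 0,"ay": 0,"az": 0},
  {"grip": 8.5,"tx": 3,"ty": 0.5,"tz": 0,"ax": 0,"ay": 0,"az": 0},
  {"grip": 8.5,"tx": 3,"ty": 0.5,"tz": 0,"ax": 0,"ay": 0,"az": 0},
  {"grip": 8.5,"tx": 1,"ty": 0.5,"tz": 0,"ax": 0,"ay": 0,"az": 0},
  {"grip": 8.5,"tx": 0,"ty": 0,"tz": 0,"ax": 0,"ay": 0,"az": 0},
])

```text
time: 3.92
tool_pos: [475.4, 165.6, 378.7]
tcp_rot: [-180.0, -0.0, 100.7]
ft_force: [-0.1, -0.4, -0.4]
finger_gap: 84.8
```

Run:
```python
from h import *
import pickle
s=sense();im=snapshot("wrist");pickle.dump(s,open("w3.pkl","wb"));cv2.imwrite("pics/w3.png",im[:,:,::-1]);print(s['time'],s['tool_pos'],s['tcp_rot'])
crop(im[:,:,::-1],190,30,160,130,5,"pics/w3c.png")
```

```text
3.9167 [475.39261944 165.60427319 378.74058968] [-1.79961194e+02 -5.40420393e-03  1.00699985e+02]
```

View pics/w3.png

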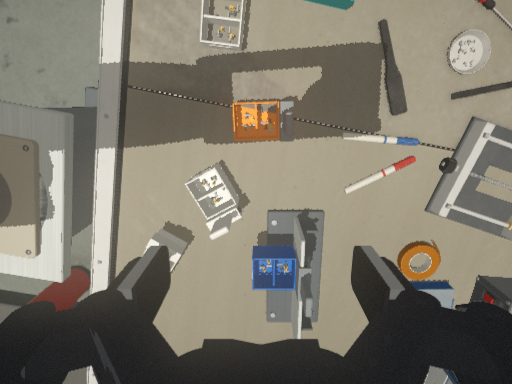

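View pics/w3c.png

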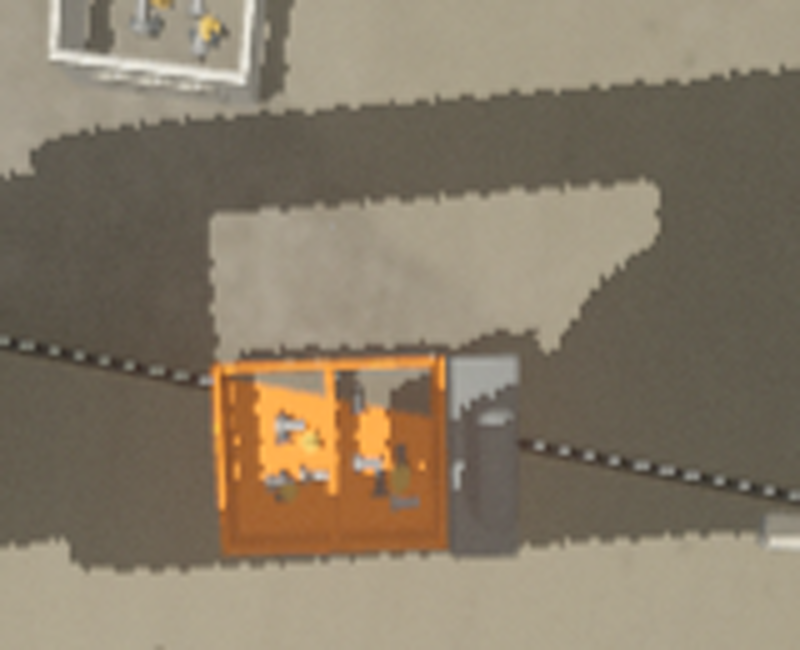

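Run:
```python
from h import *
import pickle, bench
print([n for n in dir(bench) if not n.startswith('_')], getattr(bench,'grip_depth',None))
im=cv2.imread("pics/w3.png")[95:150,275:300];im=cv2.convertScaleAbs(im.astype(np.float32)-50,alpha=2.2)
cv2.imwrite("pics/w3f.png",cv2.resize(im,None,fx=10,fy=10,interpolation=cv2.INTER_CUBIC))
im=cv2.imread("pics/w2.png")[0:55,290:330];im=cv2.convertScaleAbs(im.astype(np.float32)-50,alpha=2)
cv2.imwrite("pics/w2f.png",cv2.resize(im,None,fx=10,fy=10,interpolation=cv2.INTER_CUBIC))
s=pickle.load(open("w3.pkl","rb"));K,T=cam("wrist",s)
q=lambda x,y:(190+x/5,30+y/5)
o=ray([q(212,362),q(445,353),q(449,549),q(222,555)],46,K,T);print("orange rim",o[:,:2],o.mean(0))
print([np.degrees(np.arctan2(*(o[i]-o[j])[1::-1])) for i,j in((1,0),(2,3))],[np.degrees(np.arctan2(*(o[i]-o[j])[1::-1]))-90 for i,j in((0,3),(1,2))],np.linalg.norm(o[1]-o[0]),np.linalg.norm(o[1]-o[2]))
```

```text
['PlanningError', 'camera_model', 'grip_depth', 'hand_in', 'sense', 'snapshot'] 18.700000000000003
orange rim [[420.97103777 227.42997844]
 [487.94686453 242.63302001]
 [500.68522449 186.85481957]
 [433.00650609 172.25356527]] [460.65240822 207.29284582  46.        ]
[np.float64(12.789023295468347), np.float64(12.174599867223682)] [np.float64(12.305020474553274), np.float64(12.864318491079771)] 68.67964649678382 57.214276704786094
```

View pics/w3f.png

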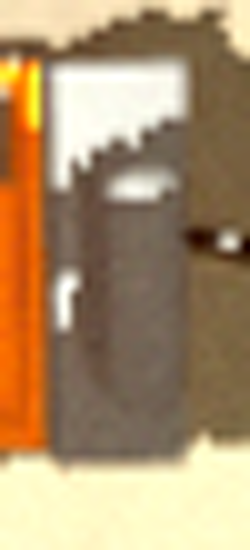

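View pics/w2f.png

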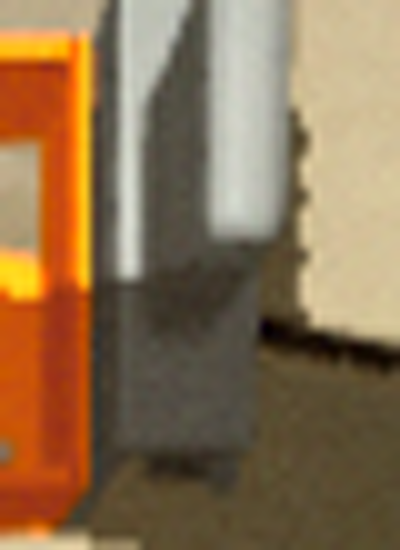

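Run:
```python
from h import *
import pickle
s2=pickle.load(open("w2.pkl","rb"));s3=pickle.load(open("w3.pkl","rb"))
K,T2=cam("wrist",s2);_,T3=cam("wrist",s3);Ks,Ts=cam("scene");Kd,Td=cam("side")
c=lambda x,y:(225+x/4,110+y/4);c2=lambda x,y:(210+x/4,120+y/4)
print("fin -y end w2/w3",tri([((314.5,23.8),K,T2),((289.5,135.8),K,T3)]))
print("lip -y rear corner",tri([((315.5,45),K,T2),((293.5,141),K,T3)]), tri([((302,45),K,T2),((280.5,141),K,T3)]))
print("fin centre tri w3/scene/side",tri([((289.5,124.2),K,T3),(c(95,350),Ks,Ts),(c2(180,306),Kd,Td)]))
th=np.radians(12.5);f=np.array([461+41.5*np.cos(th),207+41.5*np.sin(th)])
for z in (116,123,130,137,144):
    P=np.r_[f,z];e=np.r_[f+15*np.array([np.sin(th),-np.cos(th)]),z]
    print(z,proj(P,K,T3),proj(e,K,T2),(proj(P,Ks,Ts)-[225,110])*4,(proj(P,Kd,Td)-[210,120])*4)
```

```text
fin -y end w2/w3 (array([505.41129658, 201.92491694, 124.95186936]), [np.float64(0.11814006260404215), np.float64(0.11814006260420265)])
lip -y rear corner (array([518.91760411, 191.1451645 ,  69.09693012]), [np.float64(0.23055603154113913), np.float64(0.23055603154147788)]) (array([500.71953121, 187.6994996 ,  69.68549701]), [np.float64(0.6198123932464522), np.float64(0.619812393246669)])
fin centre tri w3/scene/side (array([499.34979295, 215.79992839, 129.79516485]), [np.float64(2.4370959772970884), np.float64(2.5656350469148372), np.float64(2.205340450214205)])
116 [[288.30793324 123.61711272]] [[312.47508431  26.07809563]] [[ 89.77053478 364.4494607 ]] [[174.02023057 330.39640417]]
123 [[288.78654747 123.9734639 ]] [[313.45394597  24.63402125]] [[ 89.62195527 354.20915409]] [[174.04402347 319.82008339]]
130 [[289.28192937 124.34229942]] [[314.47011062  23.13491531]] [[ 89.47174052 343.8561439 ]] [[174.0680627  309.13426343]]
137 [[289.79497582 124.72428703]] [[315.52575202  21.57757094]] [[ 89.31986338 333.38855923]] [[174.09235212 298.33723496]]
144 [[290.3266488  125.12014299]] [[316.62321619  19.95852717]] [[ 89.1662961  322.80448753]] [[174.11689563 287.42725284]]
```

step_arm([
  {"grip": 8.5,"tx": 0,"ty": 0,"tz": 0,"ax": 0,"ay": 0,"az": -1.8},
  {"grip": 8.5,"tx": 1.46,"ty": 1.23,"tz": 2,"ax": 0,"ay": 0,"az": 0},
  {"grip": 8.5,"tx": 1.46,"ty": 1.23,"tz": 3,"ax": 0,"ay": 0,"az": 0},
  {"grip": 8.5,"tx": 1.46,"ty": 1.24,"tz": 3,"ax": 0,"ay": 0,"az": 0},
  {"grip": 8.5,"tx": 0,"ty": 0,"tz": 3.5,"ax": 0,"ay": 0,"az": 0},
  {"grip": 8.5,"tx": 0,"ty": 0,"tz": 3.5,"ax": 0,"ay": 0,"az": 0},
  {"grip": 8.5,"tx": 0,"ty": 0,"tz": 3,"ax": 0,"ay": 0,"az": 0},
  {"grip": 8.5,"tx": 0,"ty": 0,"tz": 2,"ax": 0,"ay": 0,"az": 0},
])

```text
time: 4.63
tool_pos: [500.6, 212.5, 175.2]
tcp_rot: [-179.7, 0.1, 102.3]
ft_force: [0.2, -0.6, -0.4]
finger_gap: 84.8
```

Run:
```python
from h import *
import pickle
s=sense();im=snapshot("wrist");pickle.dump(s,open("w4.pkl","wb"));cv2.imwrite("pics/w4.png",im[:,:,::-1]);print(s['time'],s['tool_pos'],s['tcp_rot'])
K,T=cam("wrist",s)
th=np.radians(12.5);f=np.array([461+41.5*np.cos(th),207+41.5*np.sin(th)])
for z in (120,127,134):
  print(z,proj(np.array([np.r_[f+k*15*np.array([np.sin(th),-np.cos(th)]),z] for k in(-1,1)]),K,T))
```

```text
4.6333 [500.63776232 212.52219693 175.22683194] [-1.79736871e+02  7.30213285e-02  1.02322978e+02]
120 [[264.15411272 184.54199527]
 [264.16079317 226.6336254 ]]
127 [[264.23425607 187.31860384]
 [264.23785605 230.66119235]]
134 [[264.32001098 190.28962806]
 [264.32008538 234.95877515]]
```

View pics/w4.png

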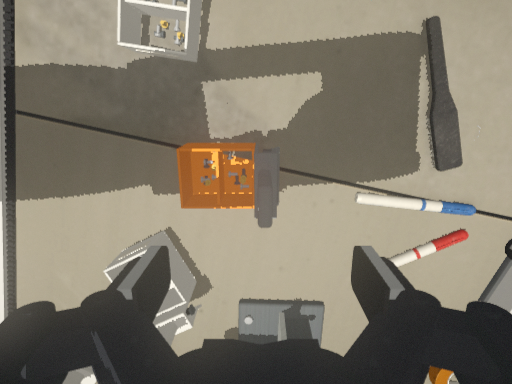

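The fin sits at about (266,150–227), and the predicted column was 264, so the tool is centred over it. I'll lower and grip.

step_arm([
  {"grip": 8.5,"tx": 0,"ty": 0,"tz": 2,"ax": 0,"ay": 0,"az": 0},
  {"grip": 8.5,"tx": 0,"ty": 0,"tz": 2,"ax": 0,"ay": 0,"az": 0},
  {"grip": 8.5,"tx": 0,"ty": 0,"tz": 2,"ax": 0,"ay": 0,"az": 0},
  {"grip": 8.5,"tx": 0,"ty": 0,"tz": 2,"ax": 0,"ay": 0,"az": 0},
  {"grip": 8.5,"tx": 0,"ty": 0,"tz": 1,"ax": 0,"ay": 0,"az": 0},
  {"grip": 8.5,"tx": 0,"ty": 0,"tz": 0,"ax": 0,"ay": 0,"az": 0},
  {"grip": 5,"tx": 0,"ty": 0,"tz": 0,"ax": 0,"ay": 0,"az": 0},
  {"grip": 3,"tx": 0,"ty": 0,"tz": 0,"ax": 0,"ay": 0,"az": 0},
], newtons=60)

```text
time: 5.35
tool_pos: [503.0, 215.0, 91.1]
tcp_rot: [179.9, -0.0, 102.4]
ft_force: [0.7, -0.7, 1.0]
finger_gap: 63.5
```

step_arm([
  {"grip": 2.5,"tx": 0,"ty": 0,"tz": 0.3,"ax": 0,"ay": 0,"az": 0},
  {"grip": 2,"tx": 0,"ty": 0,"tz": 0,"ax": 0,"ay": 0,"az": 0},
  {"grip": 1.6,"tx": 0,"ty": 0,"tz": 0,"ax": 0,"ay": 0,"az": 0},
  {"grip": 1.2,"tx": 0,"ty": 0,"tz": 0,"ax": 0,"ay": 0,"az": 0},
  {"grip": 0.7,"tx": 0,"ty": 0,"tz": 0,"ax": 0,"ay": 0,"az": 0},
  {"grip": 0,"tx": 0,"ty": 0,"tz": 0,"ax": 0,"ay": 0,"az": 0},
  {"grip": 0,"tx": 0,"ty": 0,"tz": 0,"ax": 0,"ay": 0,"az": 0},
  {"grip": 0,"tx": 0,"ty": 0,"tz": 0,"ax": 0,"ay": 0,"az": 0},
], newtons=60)

```text
time: 6.02
tool_pos: [502.0, 215.3, 86.6]
tcp_rot: [180.0, -0.0, 102.5]
ft_force: [1.2, 1.4, 0.8]
finger_gap: 9.1
```

Run:
```python
from h import *
import pickle
s=sense();im=snapshot("wrist");cv2.imwrite("pics/w5.png",im[:,:,::-1]);print(s)
im=snapshot("side");cv2.imwrite("pics/s5.png",im[:,:,::-1])
crop(im[:,:,::-1],190,110,160,160,4,"pics/s5c.png")
```

```text
{'time': 6.0167, 'joint_pos': array([1.78376510e+01, 5.94773784e+00, 1.02528995e+02, 1.87886236e-03,
       7.14836729e+01, 5.36245711e+00]), 'qd': array([-0.03336474,  0.02828244, -0.03303916,  0.05567654, -0.13354828,
        0.08266232]), 'joint_efforts': array([ 6.58688848e-03, -5.03764379e+01, -4.45158577e+01, -3.70604487e-02,
        3.53931282e-01,  1.02929369e-02]), 'tool_pos': array([502.01914188, 215.34216959,  86.60522431]), 'tcp_rot': array([ 1.79960745e+02, -5.47455735e-03,  1.02474600e+02]), 'ft_force': array([1.22258272, 1.40600043, 0.78078657]), 'wrist_torque': array([ 0.05128449, -0.16056221, -0.03144781]), 'finger_gap': 9.099751199684466}
```

View pics/w5.png

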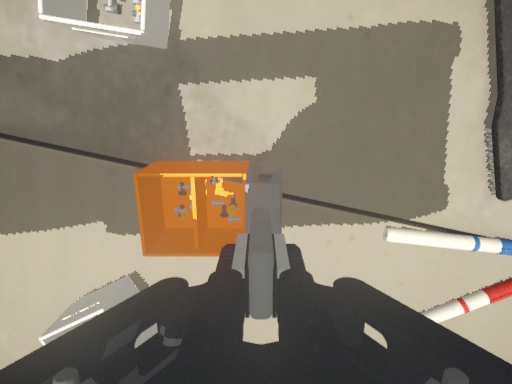

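View pics/s5c.png

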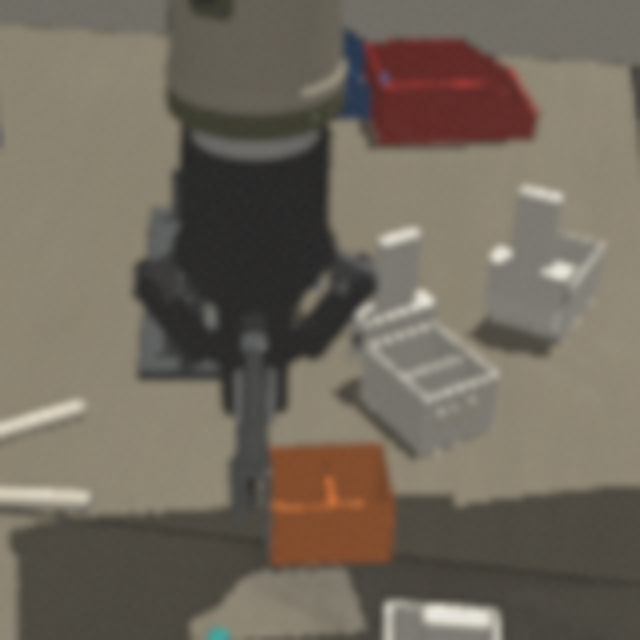

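The fin is gripped: gap 9.1 mm and centred between the pads at (262,250). I'll lift straight up while refining the plate line from the pictures already taken.

step_arm([
  {"grip": 0,"tx": 0,"ty": 0,"tz": -1,"ax": 0,"ay": 0,"az": 0},
  {"grip": 0,"tx": 0,"ty": 0,"tz": -2.5,"ax": 0,"ay": 0,"az": 0},
  {"grip": 0,"tx": 0,"ty": 0,"tz": -3,"ax": 0,"ay": 0,"az": 0},
  {"grip": 0,"tx": 0,"ty": 0,"tz": -3,"ax": 0,"ay": 0,"az": 0},
  {"grip": 0,"tx": 0,"ty": 0,"tz": -3.5,"ax": 0,"ay": 0,"az": 0},
  {"grip": 0,"tx": 0,"ty": 0,"tz": -3.5,"ax": 0,"ay": 0,"az": 0},
  {"grip": 0,"tx": 0,"ty": 0,"tz": -3,"ax": 0,"ay": 0,"az": 0},
  {"grip": 0,"tx": 0,"ty": 0,"tz": -2.5,"ax": 0,"ay": 0,"az": 0},
], newtons=60)

```text
time: 6.78
tool_pos: [501.5, 215.1, 309.4]
tcp_rot: [179.9, -0.0, 102.5]
ft_force: [1.3, 0.2, -2.5]
finger_gap: 9.5
```

Run:
```python
from h import *
import pickle
for n,(x0,x1),rows in [("w1",(315,345),list(range(52,70))+list(range(155,196))),("w2",(308,335),list(range(154,180))+list(range(225,284))),("w3",(290,315),list(range(214,228))+list(range(292,325)))]:
    s=pickle.load(open(n+".pkl","rb"));K,T=cam("wrist",s);im=cv2.imread(f"pics/{n}.png").astype(int)
    P=[]
    for v in rows:
        g=im[v,x0:x1].min(1); m=g>175
        if 2<=m.sum()<=7:
            u=np.flatnonzero(m); 
            if u[-1]-u[0]==len(u)-1:P.append((x0+u.mean(),v))
    P=np.array(P); 
    if len(P)<5: print(n,len(P));continue
    e=ray(P,113,K,T)[:,:2]; 
    vx,vy,cx,cy=cv2.fitLine(e.astype(np.float32),cv2.DIST_HUBER,0,.01,.01).ravel()
    if vy>0:vx,vy=-vx,-vy
    y=-95;x=cx+(y-cy)*vx/vy
    print(n,len(P),"yaw",90+np.degrees(np.arctan2(vy,vx)),"x at y=-95",x,"x at 0",cx-cy*vx/vy, e[:,1].min(),e[:,1].max())
```

```text
w1 59 yaw 10.595543 x at y=-95 585.62683 x at 0 567.8557 -139.49999877587393 38.58513902026563
w2 85 yaw 10.653275 x at y=-95 585.73486 x at 0 567.8647 -135.24280487348108 56.278845464315296
w3 24 yaw 10.648254 x at y=-95 585.75134 x at 0 567.8898 -81.73289798032647 -40.53257004011624
```

step_arm([
  {"grip": 0,"tx": 0,"ty": 0,"tz": 0,"ax": 0,"ay": 0,"az": 1.9},
  {"grip": 0,"tx": -1.5,"ty": 0,"tz": 0,"ax": 0,"ay": 0,"az": 0},
  {"grip": 0,"tx": -2.5,"ty": 0.2,"tz": 0,"ax": 0,"ay": 0,"az": 0},
  {"grip": 0,"tx": -3,"ty": 0.3,"tz": 0,"ax": 0,"ay": 0,"az": 0},
  {"grip": 0,"tx": -3,"ty": 0.3,"tz": 0,"ax": 0,"ay": 0,"az": 0},
  {"grip": 0,"tx": -3,"ty": 0.3,"tz": 0,"ax": 0,"ay": 0,"az": 0},
  {"grip": 0,"tx": -3,"ty": 0.3,"tz": 0,"ax": 0,"ay": 0,"az": 0},
  {"grip": 0,"tx": -3,"ty": 0.3,"tz": 0,"ax": 0,"ay": 0,"az": 0},
], newtons=60)

```text
time: 7.45
tool_pos: [552.8, 30.2, 306.3]
tcp_rot: [-179.9, -0.0, 100.6]
ft_force: [1.4, -0.7, -3.1]
finger_gap: 9.3
```

step_arm([
  {"grip": 0,"tx": -3,"ty": 0.3,"tz": 0,"ax": 0,"ay": 0,"az": 0},
  {"grip": 0,"tx": -3,"ty": 0.3,"tz": 0,"ax": 0,"ay": 0,"az": 0},
  {"grip": 0,"tx": -3,"ty": 0.3,"tz": 0,"ax": 0,"ay": 0,"az": 0},
  {"grip": 0,"tx": -2.5,"ty": 0.1,"tz": 0,"ax": 0,"ay": 0,"az": 0},
  {"grip": 0,"tx": -1.5,"ty": 0,"tz": 0,"ax": 0,"ay": 0,"az": 0},
  {"grip": 0,"tx": 0,"ty": 0,"tz": 0,"ax": 0,"ay": 0,"az": 0},
  {"grip": 0,"tx": 0,"ty": 0,"tz": 0,"ax": 0,"ay": 0,"az": 0},
  {"grip": 0,"tx": 0,"ty": 0,"tz": 0,"ax": 0,"ay": 0,"az": 0},
], newtons=60)

```text
time: 8.12
tool_pos: [586.6, -93.5, 306.2]
tcp_rot: [-180.0, -0.0, 100.6]
ft_force: [-0.1, 0.4, -2.0]
finger_gap: 9.3
```

```bash
cat > look.py <<'E'
from h import *
import sys
n=sys.argv[1]
s=sense();im=snapshot("wrist");cv2.imwrite(f"pics/{n}w.png",im[:,:,::-1])
im=snapshot("scene");cv2.imwrite(f"pics/{n}s.png",im[:,:,::-1]);im2=snapshot("side");cv2.imwrite(f"pics/{n}d.png",im2[:,:,::-1])
a=cv2.resize(im[80:280,200:350],None,fx=2.6,fy=2.6,interpolation=2);b=cv2.resize(im2[80:280,190:340],None,fx=2.6,fy=2.6,interpolation=2)
cv2.imwrite(f"pics/{n}c.png",np.hstack([a,b])[:,:,::-1])
s=sense();print({k:np.round(s[k],2) for k in('time','tool_pos','tcp_rot','ft_force','wrist_torque','finger_gap')})
p=s['tool_pos'];th=np.radians(10.63);d=p[:2]-[576.1,-43.5];print("rack xy",d@[np.cos(th),np.sin(th)],d@[-np.sin(th),np.cos(th)])
E
python3 look.py a
```

```text
{'time': np.float64(8.27), 'tool_pos': array([586.84, -93.14, 306.46]), 'tcp_rot': array([ 1.8000e+02, -2.0000e-02,  1.0066e+02]), 'ft_force': array([-0.67, -0.11, -1.67]), 'wrist_torque': array([-0.03, -0.08,  0.04]), 'finger_gap': np.float64(9.4)}
rack xy 1.4037355570187113 -50.76562222524865
```

View pics/aw.png

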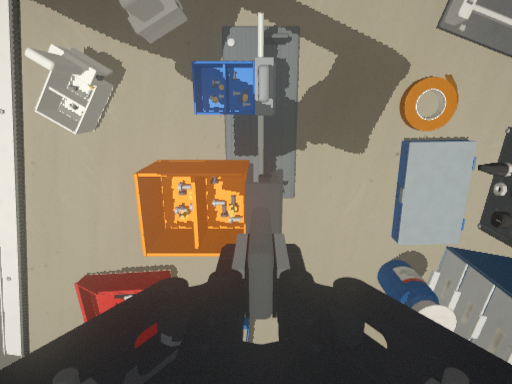

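View pics/ac.png

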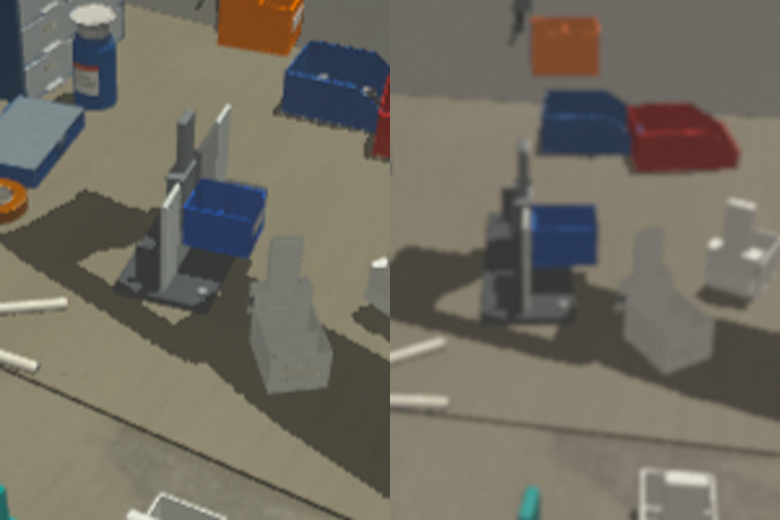

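The wrist view shows the plate as a near-vertical line at u≈261 ahead of the held caddy, with the blue caddy at (225,88). I'll measure the plate's offset again from this picture.

Run:
```python
from h import *
im=cv2.imread("pics/aw.png");c=im[5:200,235:305];cv2.imwrite("pics/awc.png",cv2.resize(c,None,fx=8,fy=3,interpolation=cv2.INTER_CUBIC))
s=dict(tool_pos=np.array([586.84,-93.14,306.46]),tcp_rot=np.array([180,-.02,100.66]))
K,T=cam("wrist",s)
for v in (20,30,40,50,120,130,150,165): print(v,im[v,252:272].min(1))
th=np.radians(10.63);C=np.array([576.1,-43.5]);ex=np.array([np.cos(th),np.sin(th)]);ey=np.array([-np.sin(th),np.cos(th)])
for y in (100,70,0,-20): print(y,[proj(np.r_[C+x*ex+y*ey,113],K,T)[0] for x in (-3,3)])
```

```text
20 [137 138 139 140 139 146 198 214 223 212 190 157 140 139 139 134 121  80
  80  82]
30 [127 131 127 124 123 140 197 214 227 212 191 148 109  78  78  76  77  78
  76  78]
40 [128 129 129 128 125 138 197 215 228 212 191 145  68  70  67  68  68  70
  69  66]
50 [127 130 128 129 127 145 199 216 230 212 190 132  78  79  79  81  82  81
  81  82]
120 [ 76  78  78  76  79  89 130 131 136 136 130 109  76  77  73  78  77  78
  78  75]
130 [ 76  77  77  79  77  89 131 133 134 136 128 107  79  75  77  78  78  77
  76  73]
150 [ 76  75  76  75  73  82 118 132 133 134 126  95  72  76  71  75  76  78
  75  75]
165 [ 89 115 137 134 134 134 128 129 133 131 127  94  72  73  74  73  77  74
  73  73]
100 [array([256.4753679 ,  16.25005865]), array([262.66285124,  16.25045099])]
70 [array([256.58175099,  49.99300992]), array([262.59960512,  49.99325087])]
0 [array([256.80865822, 121.96421936]), array([262.46470579, 121.96416389])]
-20 [array([256.86856208, 140.96472866]), array([262.42909215, 140.96460096])]
```

View pics/awc.png

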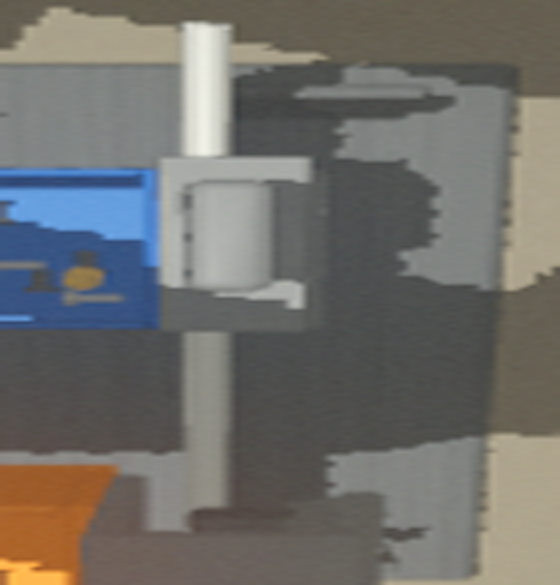

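Run:
```python
from h import *
im=cv2.imread("pics/aw.png");c=im[150:330,215:310];c=cv2.convertScaleAbs(c,alpha=2)
cv2.imwrite("pics/awf.png",cv2.resize(c,None,fx=8,fy=3.3,interpolation=cv2.INTER_CUBIC))
for v in (190,215,240,255,270,285,300,310): print(v,im[v,236:292].mean(1).astype(int))
```

```text
190 [104 105 105 103 103 107 104 102 103  96  97 100  98  99 100  98  99 100
  99  97  96 100  99  98  99  99  97 100 101  96  98  98  99  97  98  94
  97  97  98  97 100  98 100  98  95  93  87  84 116 132 132 131 132 130
 124 127]
215 [103 104 104 116 158 157 158 150 100  98  98  99 100  99  98  96  93  94
  93  93  94  94  95  93  95  93  94  94  94  92  93  92  95  89  93  97
  96  96  98  98  98  95  96  96  92 104 145 158 160 158 160 160 159 159
 161 161]
240 [103 113 115 116 114 113 115 114 114 113 110  75  57  79  90  90  90  93
  88  92  91  90  90  92  92  89  91  89  92  92  89  90  89  90  92  87
  69  60  88 114 113 114 113 113 113 115 114 113 117 142 159 159 160 159
 159 159]
255 [113 113 113 112 113 113 113 113 112 107  50  56  87  89  92  93  94  92
  96  96  96  95  93  95  94  96  95  94  93  96  94  96  93  94  90  90
  87  77  52  63 112 112 112 113 112 112 111 112 115 114 113 109  57  54
  54  55]
270 [ 68  91 110 122 122 121 122 118  88  51  51  50  61  88  92  92  92  93
  93  93  94  93  94  96  93  94  94  93  95  94  94  96  93  94  90  89
  87  53  54  49  63 105 122 120 120 119 121 109 101  73  50  50  50  52
  53  51]
285 [48 47 46 46 48 49 46 48 58 47 47 47 57 86 91 93 93 91 92 94 92 93 94 92
 95 92 95 94 93 93 93 94 92 90 90 90 83 50 47 49 46 45 48 44 47 48 48 46
 47 46 53 44 47 48 45 46]
300 [42 43 46 47 42 45 43 43 42 46 47 45 48 76 88 88 88 88 91 91 92 91 91 91
 92 90 92 92 91 90 92 89 92 91 91 86 71 42 46 48 56 43 44 46 43 46 46 42
 44 46 45 43 45 45 45 43]
310 [41 47 40 44 44 46 43 46 45 44 44 44 50 78 89 90 91 90 90 91 89 90 89 93
 90 90 91 92 90 90 91 90 88 88 89 86 69 44 46 45 44 45 42 45 41 41 42 44
 43 42 40 43 42 42 39 47]
```

View pics/awf.png

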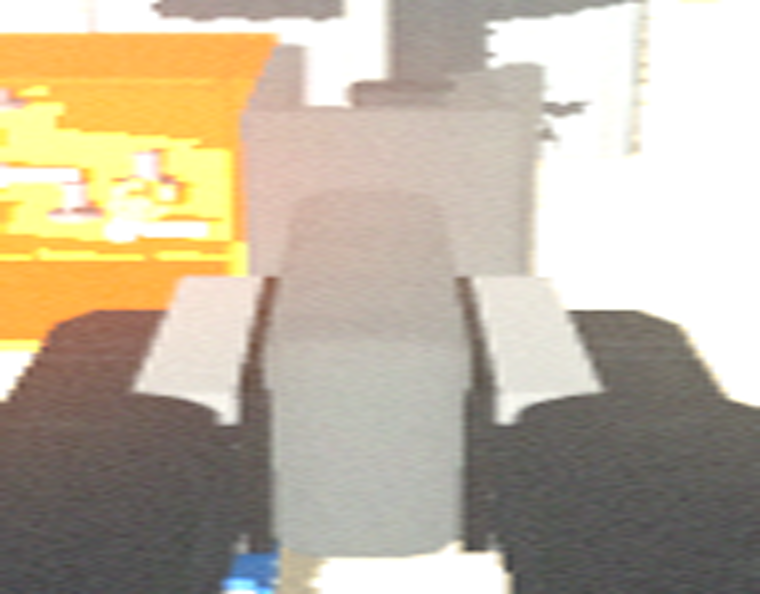

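Run:
```python
from h import *
s=dict(tool_pos=np.array([586.84,-93.14,306.46]),tcp_rot=np.array([180,-.02,100.66]))
K,T=cam("wrist",s)
Rt=R.from_euler('xyz',s['tcp_rot'],degrees=True).as_matrix();print(Rt.round(4))
th=np.radians(10.63);C=np.array([576.1,-43.5]);ex=np.array([np.cos(th),np.sin(th)]);ey=np.array([-np.sin(th),np.cos(th)])
P=np.r_[C-20*ey,113];q=Rt.T@(P-s['tool_pos']);M=camera_model("wrist")['T_tool_cam'];print(q,M[:3,:3].T@(q-M[:3,3]))
# TCP-plane points at fin top in image
for z in (-39,-20,0): print(z,[ (lambda c:(K@c/c[2])[:2])(M[:3,:3].T@(np.array([x,0,z])-M[:3,3])) for x in (-11,0,11)])
```

```text
[[-1.850e-01  9.827e-01 -1.000e-04]
 [ 9.827e-01  1.850e-01  3.000e-04]
 [ 3.000e-04  0.000e+00 -1.000e+00]]
[ 30.70248364  -1.38268711 193.47072898] [ -0.76667055 -57.38738692 334.27319116]
-39 [array([262.09512794, 315.75684475]), array([262.12532722, 291.6578728 ]), array([262.1571333 , 266.27667304])]
-20 [array([261.86193392, 288.29735584]), array([261.88290405, 266.7592549 ]), array([261.90483938, 244.2298114 ])]
0 [array([261.67369132, 266.13107004]), array([261.68838648, 246.78088982]), array([261.7036739 , 226.65084002])]
```

Run:
```python
from bench import *
for _ in range(2): print(camera_model("wrist")['T_tool_cam'])
```

```text
[[-5.20331068e-04 -9.59240750e-01 -2.82589654e-01  7.01159100e+01]
 [ 9.99999840e-01 -5.62110405e-04  6.67689759e-05 -6.70593807e-01]
 [-2.22894107e-04 -2.82589574e-01  9.59240889e-01 -1.43395032e+02]
 [ 0.00000000e+00  0.00000000e+00  0.00000000e+00  1.00000000e+00]]
[[-5.20331068e-04 -9.59240750e-01 -2.82589654e-01  7.01159100e+01]
 [ 9.99999840e-01 -5.62110405e-04  6.67689759e-05 -6.70593807e-01]
 [-2.22894107e-04 -2.82589574e-01  9.59240889e-01 -1.43395032e+02]
 [ 0.00000000e+00  0.00000000e+00  0.00000000e+00  1.00000000e+00]]
```

```bash
for i in 1 2 3 4 5 6 7 8; do python3 - <<'E'
from bench import *
m=camera_model("wrist");M=m['T_tool_cam'];K=m['intrinsics'];print(sense()['time'],K[0,0],K[0,2],K[1,2],M[:,3].round(2)[:3],M[1,:3].round(5),M[2,0].round(5))
E
done; ls -la .
```

```text
8.2667 309.7892101747028 260.3593479099269 194.14868834856955 [  70.12   -0.67 -143.4 ] [ 1.0e+00 -5.6e-04  7.0e-05] -0.00022
8.2667 309.7892101747028 260.3593479099269 194.14868834856955 [  70.12   -0.67 -143.4 ] [ 1.0e+00 -5.6e-04  7.0e-05] -0.00022
8.2667 309.7892101747028 260.3593479099269 194.14868834856955 [  70.12   -0.67 -143.4 ] [ 1.0e+00 -5.6e-04  7.0e-05] -0.00022
8.2667 309.7892101747028 260.3593479099269 194.14868834856955 [  70.12   -0.67 -143.4 ] [ 1.0e+00 -5.6e-04  7.0e-05] -0.00022
8.2667 309.7892101747028 260.3593479099269 194.14868834856955 [  70.12   -0.67 -143.4 ] [ 1.0e+00 -5.6e-04  7.0e-05] -0.00022
8.2667 309.7892101747028 260.3593479099269 194.14868834856955 [  70.12   -0.67 -143.4 ] [ 1.0e+00 -5.6e-04  7.0e-05] -0.00022
8.2667 309.7892101747028 260.3593479099269 194.14868834856955 [  70.12   -0.67 -143.4 ] [ 1.0e+00 -5.6e-04  7.0e-05] -0.00022
8.2667 309.7892101747028 260.3593479099269 194.14868834856955 [  70.12   -0.67 -143.4 ] [ 1.0e+00 -5.6e-04  7.0e-05] -0.00022
total 36
drwxr-xr-x  3 agent agent 4096 Dec  7 02:10 .
drwxr-xr-x 23 root  root  4096 Dec  7 02:03 ..
-rw-r--r--  1 agent agent 1035 Dec  7 02:03 h.py
-rw-r--r--  1 agent agent  682 Dec  7 02:10 look.py
drwxr-xr-x  2 agent agent 4096 Dec  7 02:10 pics
-rw-r--r--  1 agent agent  690 Dec  7 02:05 w1.pkl
-rw-r--r--  1 agent agent  690 Dec  7 02:06 w2.pkl
-rw-r--r--  1 agent agent  690 Dec  7 02:07 w3.pkl
-rw-r--r--  1 agent agent  690 Dec  7 02:08 w4.pkl
```

The wrist calibration varies a little with pose. The held fin itself (centre u=260.5) gives me a direct reference, and against it the plate sits about 0–0.7 mm toward the front of the tool plane. I'm shifting +1.2 mm and coming down to just above the edge for a closer look.

step_arm([
  {"grip": 0,"tx": 0,"ty": 0.12,"tz": 0.6,"ax": 0,"ay": 0,"az": 0},
  {"grip": 0,"tx": 0,"ty": 0,"tz": 2,"ax": 0,"ay": 0,"az": 0},
  {"grip": 0,"tx": 0,"ty": 0,"tz": 2.5,"ax": 0,"ay": 0,"az": 0},
  {"grip": 0,"tx": 0,"ty": 0,"tz": 2.5,"ax": 0,"ay": 0,"az": 0},
  {"grip": 0,"tx": 0,"ty": 0,"tz": 2.5,"ax": 0,"ay": 0,"az": 0},
  {"grip": 0,"tx": 0,"ty": 0,"tz": 1.5,"ax": 0,"ay": 0,"az": 0},
  {"grip": 0,"tx": 0,"ty": 0,"tz": 0.5,"ax": 0,"ay": 0,"az": 0},
  {"grip": 0,"tx": 0,"ty": 0,"tz": 0,"ax": 0,"ay": 0,"az": 0},
], newtons=60)

```text
time: 8.93
tool_pos: [586.9, -93.4, 183.1]
tcp_rot: [-179.8, -0.1, 100.6]
ft_force: [-0.4, 0.1, -1.8]
finger_gap: 9.5
```

```bash
python3 look.py b
python3 - <<'E'
from h import *
m=camera_model("wrist");print(m['T_tool_cam'].round(4))
im=cv2.imread("pics/bw.png")
cv2.imwrite("pics/bwc.png",cv2.resize(cv2.convertScaleAbs(im[0:330,210:320],alpha=1.5),None,fx=6,fy=1.8,interpolation=2))
for v in (5,20,100,110,120,130,140,150,255,285,300): print(v,im[v,242:280].mean(1).astype(int))
E
```

```text
{'time': np.float64(9.08), 'tool_pos': array([589.09, -94.18, 187.1 ]), 'tcp_rot': array([1.7987e+02, 6.0000e-02, 1.0059e+02]), 'ft_force': array([ 0.56,  0.61, -0.67]), 'wrist_torque': array([-0.02, -0.07,  0.02]), 'finger_gap': np.float64(9.33)}
rack xy 3.4171935439349514 -52.21034991321026
[[-5.000000e-04 -9.592000e-01 -2.826000e-01  7.011400e+01]
 [ 1.000000e+00 -6.000000e-04  1.000000e-04 -6.671000e-01]
 [-2.000000e-04 -2.826000e-01  9.592000e-01 -1.433948e+02]
 [ 0.000000e+00  0.000000e+00  0.000000e+00  1.000000e+00]]
5 [140 137 135 134 137 136 137 136 140 136 136 134 134 153 201 197 227 236
 240 229 218 202 177 104  82  76  81  81  80  80  79  78  77  79  77  77
  79  78]
20 [139 138 138 134 136 137 138 137 139 138 138 138 135 147 208 222 230 238
 242 230 218 204 178 107  86  86  84  86  86  86  84  85  85  86  84  85
  84  85]
100 [100 114 158 158 159 159 156 144 168 151 186 189 188 189 188 185 155 134
 122 119 118 116 118 118 117 119 134 152 161 163 182 183 182 183 182 182
 182 171]
110 [100 100 100  99  98 100 101 120 167 151 184 191 190 191 190 188 188 187
 189 188 187 18
[... 487 characters left out ...]
84  83  84  86  86  83  86  85  88  85  83  83  86
  84  84]
150 [ 87  87  85  83  84  86  84  86  86  84  84  86  86  93 127 144 145 148
 152 149 146 143 132  84  83  83  84  83  83  83  82  83  85  81  83  85
  82  84]
255 [122 121 121 112  54  63  94  96 101 101 100 102 102 105 101 104 103 100
 103 104 103 101 103 104 103 103 102 101 100  96  92  82  54  71 121 122
 120 120]
285 [ 52  54  62  54  53  53  62  97 101  99  97 101 103 101 100 100 102 101
 103 101  99 100 101 101 102 101 100  98  99  99  88  52  50  53  53  49
  50  52]
300 [ 51  48  47  49  50  50  56  86  99  98  96 100  98 101  99 100 100 100
 100 100 100  99  98 101  98  96  98  98  96  93  79  51  53  49  62  48
  48  52]
```

View pics/bw.png

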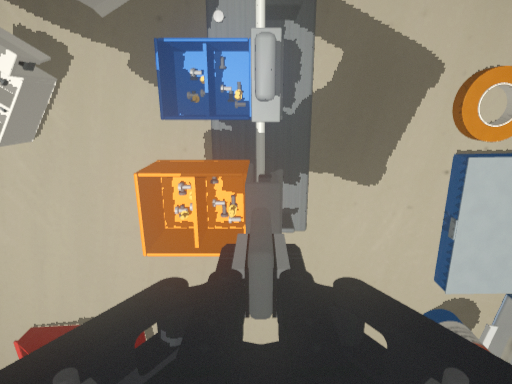

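View pics/bc.png

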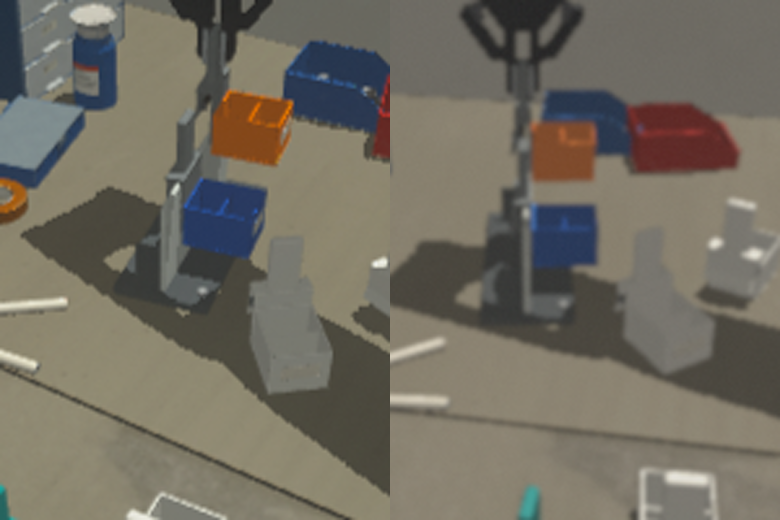

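View pics/bwc.png

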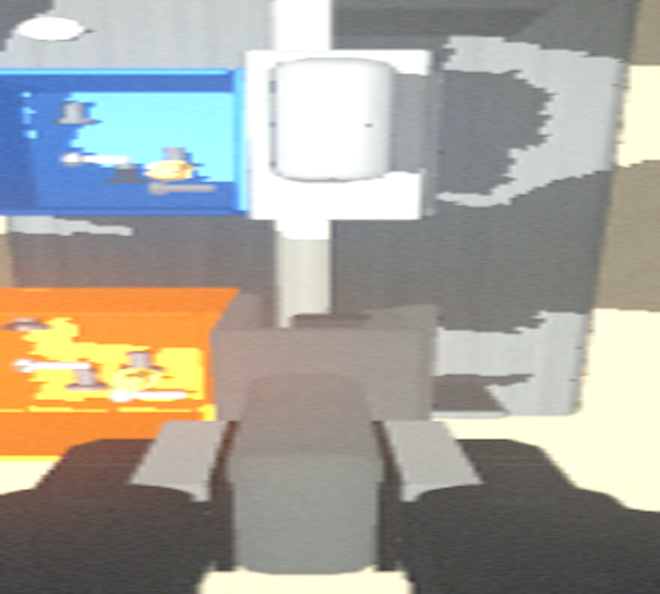

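step_arm([
  {"grip": 0,"tx": 0,"ty": 0,"tz": 0,"ax": 0,"ay": 0,"az": 0},
  {"grip": 0,"tx": 0,"ty": 0,"tz": 0,"ax": 0,"ay": 0,"az": 0},
  {"grip": 0,"tx": 0,"ty": 0,"tz": 0,"ax": 0,"ay": 0,"az": 0},
  {"grip": 0,"tx": 0,"ty": 0,"tz": 0,"ax": 0,"ay": 0,"az": 0},
  {"grip": 0,"tx": 0,"ty": 0,"tz": 0,"ax": 0,"ay": 0,"az": 0},
  {"grip": 0,"tx": 0,"ty": 0,"tz": 0,"ax": 0,"ay": 0,"az": 0},
], newtons=60)

```text
time: 9.58
tool_pos: [588.2, -94.2, 185.4]
tcp_rot: [180.0, 0.0, 100.6]
ft_force: [-0.2, -0.7, -2.1]
finger_gap: 9.3
```

Run:
```python
from h import *
for k in range(6):
    s=sense();im=snapshot("wrist")[:,:,::-1].astype(float)
    r=[]
    for a,b,t in ((135,155,115),(270,300,75)):
        g=cv2.resize(im[a:b].mean(2).mean(0)[None],None,fx=10,fy=1,interpolation=1)[0];x=(np.arange(len(g))+.5)/10-.5
        c=np.argmin(abs(x-260));l=c
        while g[l]>t:l-=1
        h=c
        while g[h]>t:h+=1
        r+=[round(x[l],1),round(x[h],1),round((x[l]+x[h])/2,2)]
    print(s['tool_pos'].round(2),s['tcp_rot'].round(2),r,camera_model("wrist")['T_tool_cam'][1,3].round(2))
```

```text
[588.18 -94.21 185.42] [179.99   0.   100.57] [np.float64(253.8), np.float64(262.4), np.float64(258.15), np.float64(248.4), np.float64(272.4), np.float64(260.4)] -0.67
[588.11 -94.19 185.3 ] [-180.     -0.    100.57] [np.float64(253.8), np.float64(262.4), np.float64(258.15), np.float64(248.4), np.float64(272.4), np.float64(260.4)] -0.67
[588.1  -94.22 185.27] [-179.99   -0.    100.57] [np.float64(253.8), np.float64(262.4), np.float64(258.15), np.float64(248.4), np.float64(272.4), np.float64(260.4)] -0.67
[588.09 -94.22 185.24] [-179.99   -0.    100.57] [np.float64(254.0), np.float64(262.4), np.float64(258.2), np.float64(248.4), np.float64(272.4), np.float64(260.4)] -0.67
[588.1  -94.21 185.22] [-179.99   -0.    100.57] [np.float64(254.0), np.float64(262.4), np.float64(258.2), np.float64(248.4), np.float64(272.4), np.float64(260.4)] -0.67
[588.11 -94.16 185.21] [-1.7999e+02 -1.0000e-02  1.0057e+02] [np.float64(253.8), np.float64(262.4), np.float64(258.15), np.float64(248.4), np.float64(272.4), np.float64(260.4)] -0.67
```

Now settled: the plate centre is at u=258.2 and the held fin at 260.4. That puts the plate at caddy x of about 40 mm (range 39.3–40.7), as wanted. I'm lowering toward the roller, watching the force.

step_arm([
  {"grip": 0,"tx": 0,"ty": 0,"tz": 0.5,"ax": 0,"ay": 0,"az": 0},
  {"grip": 0,"tx": 0,"ty": 0,"tz": 0.7,"ax": 0,"ay": 0,"az": 0},
  {"grip": 0,"tx": 0,"ty": 0,"tz": 0.7,"ax": 0,"ay": 0,"az": 0},
  {"grip": 0,"tx": 0,"ty": 0,"tz": 0.5,"ax": 0,"ay": 0,"az": 0},
  {"grip": 0,"tx": 0,"ty": 0,"tz": 0,"ax": 0,"ay": 0,"az": 0},
  {"grip": 0,"tx": 0,"ty": 0,"tz": 0,"ax": 0,"ay": 0,"az": 0},
  {"grip": 0,"tx": 0,"ty": 0,"tz": 0,"ax": 0,"ay": 0,"az": 0},
  {"grip": 0,"tx": 0,"ty": 0,"tz": 0,"ax": 0,"ay": 0,"az": 0},
], newtons=70)

```text
time: 10.55
tool_pos: [588.4, -94.3, 161.7]
tcp_rot: [180.0, 0.0, 100.6]
ft_force: [1.1, -0.1, -2.7]
finger_gap: 9.2
```

```bash
python3 look.py c
```

```text
{'time': np.float64(10.7), 'tool_pos': array([588.39, -94.24, 161.72]), 'tcp_rot': array([1.7996e+02, 2.0000e-02, 1.0057e+02]), 'ft_force': array([-0.01,  0.69, -2.24]), 'wrist_torque': array([-0.01, -0.11,  0.06]), 'finger_gap': np.float64(9.31)}
rack xy 2.721796462452076 -52.13766370547316
```

View pics/cc.png

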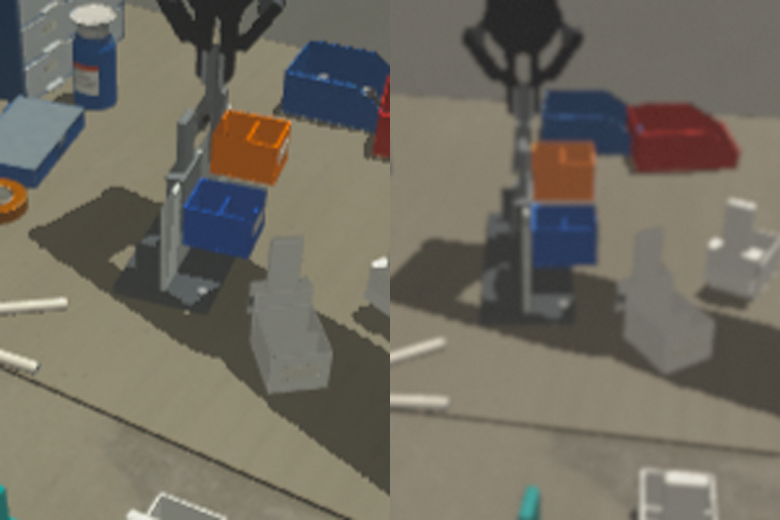

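No contact yet. The pictures show the caddy above the free end, clear of the blue one. I'll keep lowering in small steps.

step_arm([
  {"grip": 0,"tx": 0,"ty": 0,"tz": 0.2,"ax": 0,"ay": 0,"az": 0},
  {"grip": 0,"tx": 0,"ty": 0,"tz": 0.2,"ax": 0,"ay": 0,"az": 0},
  {"grip": 0,"tx": 0,"ty": 0,"tz": 0.2,"ax": 0,"ay": 0,"az": 0},
  {"grip": 0,"tx": 0,"ty": 0,"tz": 0.2,"ax": 0,"ay": 0,"az": 0},
  {"grip": 0,"tx": 0,"ty": 0,"tz": 0,"ax": 0,"ay": 0,"az": 0},
], newtons=70)

```text
time: 11.12
tool_pos: [587.7, -94.1, 152.4]
tcp_rot: [-179.9, -0.0, 100.6]
ft_force: [-0.0, 0.4, -2.1]
finger_gap: 9.3
```

step_arm([
  {"grip": 0,"tx": 0,"ty": 0,"tz": 0.1,"ax": 0,"ay": 0,"az": 0},
  {"grip": 0,"tx": 0,"ty": 0,"tz": 0.1,"ax": 0,"ay": 0,"az": 0},
  {"grip": 0,"tx": 0,"ty": 0,"tz": 0,"ax": 0,"ay": 0,"az": 0},
], newtons=70)

```text
time: 11.37
tool_pos: [588.1, -94.2, 151.1]
tcp_rot: [-180.0, -0.0, 100.6]
ft_force: [0.3, -0.4, -2.1]
finger_gap: 8.9
```

step_arm([
  {"grip": 0,"tx": 0,"ty": 0,"tz": 0.1,"ax": 0,"ay": 0,"az": 0},
  {"grip": 0,"tx": 0,"ty": 0,"tz": 0.1,"ax": 0,"ay": 0,"az": 0},
  {"grip": 0,"tx": 0,"ty": 0,"tz": 0,"ax": 0,"ay": 0,"az": 0},
], newtons=70)

```text
time: 11.62
tool_pos: [588.0, -94.2, 149.1]
tcp_rot: [-180.0, -0.0, 100.6]
ft_force: [-0.4, 0.3, -2.3]
finger_gap: 9.3
```

step_arm([
  {"grip": 0,"tx": 0,"ty": 0,"tz": 0.1,"ax": 0,"ay": 0,"az": 0},
  {"grip": 0,"tx": 0,"ty": 0,"tz": 0.05,"ax": 0,"ay": 0,"az": 0},
  {"grip": 0,"tx": 0,"ty": 0,"tz": 0,"ax": 0,"ay": 0,"az": 0},
], newtons=70)

```text
time: 11.87
tool_pos: [588.6, -94.1, 148.2]
tcp_rot: [179.9, 0.0, 100.6]
ft_force: [2.0, 1.3, -1.1]
finger_gap: 8.9
```

step_arm([
  {"grip": 0,"tx": 0,"ty": 0,"tz": 0.1,"ax": 0,"ay": 0,"az": 0},
  {"grip": 0,"tx": 0,"ty": 0,"tz": 0,"ax": 0,"ay": 0,"az": 0},
  {"grip": 0,"tx": 0,"ty": 0,"tz": 0,"ax": 0,"ay": 0,"az": 0},
], newtons=70)

```text
time: 12.12
tool_pos: [588.8, -94.1, 147.5]
tcp_rot: [179.9, 0.0, 100.6]
ft_force: [3.0, 1.9, 3.1]
finger_gap: 9.5
```

step_arm([
  {"grip": 0,"tx": 0,"ty": 0,"tz": 0.1,"ax": 0,"ay": 0,"az": 0},
  {"grip": 0,"tx": 0,"ty": 0,"tz": 0,"ax": 0,"ay": 0,"az": 0},
  {"grip": 0,"tx": 0,"ty": 0,"tz": 0,"ax": 0,"ay": 0,"az": 0},
], newtons=70)

```text
time: 12.37
tool_pos: [588.8, -94.2, 146.3]
tcp_rot: [179.9, 0.0, 100.6]
ft_force: [4.9, 1.6, 3.6]
finger_gap: 9.4
```

step_arm([
  {"grip": 0,"tx": 0,"ty": 0,"tz": 0.1,"ax": 0,"ay": 0,"az": 0},
  {"grip": 0,"tx": 0,"ty": 0,"tz": 0,"ax": 0,"ay": 0,"az": 0},
  {"grip": 0,"tx": 0,"ty": 0,"tz": 0,"ax": 0,"ay": 0,"az": 0},
], newtons=70)

```text
time: 12.62
tool_pos: [588.6, -94.2, 144.7]
tcp_rot: [179.9, 0.0, 100.6]
ft_force: [5.5, 2.3, 1.5]
finger_gap: 9.0
```

The roller met the edge at TCP z≈148.5, peaked at about 6 N, and is riding over. Home should be near z≈133.

step_arm([
  {"grip": 0,"tx": 0,"ty": 0,"tz": 0.1,"ax": 0,"ay": 0,"az": 0},
  {"grip": 0,"tx": 0,"ty": 0,"tz": 0.1,"ax": 0,"ay": 0,"az": 0},
  {"grip": 0,"tx": 0,"ty": 0,"tz": 0,"ax": 0,"ay": 0,"az": 0},
  {"grip": 0,"tx": 0,"ty": 0,"tz": 0,"ax": 0,"ay": 0,"az": 0},
], newtons=70)

```text
time: 12.95
tool_pos: [588.5, -94.2, 142.3]
tcp_rot: [180.0, 0.0, 100.6]
ft_force: [7.1, 1.4, -1.2]
finger_gap: 9.0
```

step_arm([
  {"grip": 0,"tx": 0,"ty": 0,"tz": 0.1,"ax": 0,"ay": 0,"az": 0},
  {"grip": 0,"tx": 0,"ty": 0,"tz": 0.1,"ax": 0,"ay": 0,"az": 0},
  {"grip": 0,"tx": 0,"ty": 0,"tz": 0,"ax": 0,"ay": 0,"az": 0},
  {"grip": 0,"tx": 0,"ty": 0,"tz": 0,"ax": 0,"ay": 0,"az": 0},
], newtons=70)

```text
time: 13.28
tool_pos: [588.6, -94.1, 140.3]
tcp_rot: [179.9, 0.0, 100.6]
ft_force: [7.9, 1.1, -1.9]
finger_gap: 9.3
```

step_arm([
  {"grip": 0,"tx": 0,"ty": 0,"tz": 0.1,"ax": 0,"ay": 0,"az": 0},
  {"grip": 0,"tx": 0,"ty": 0,"tz": 0.1,"ax": 0,"ay": 0,"az": 0},
  {"grip": 0,"tx": 0,"ty": 0,"tz": 0,"ax": 0,"ay": 0,"az": 0},
  {"grip": 0,"tx": 0,"ty": 0,"tz": 0,"ax": 0,"ay": 0,"az": 0},
], newtons=70)

```text
time: 13.62
tool_pos: [588.5, -94.2, 138.3]
tcp_rot: [180.0, 0.0, 100.6]
ft_force: [6.3, 1.2, -2.2]
finger_gap: 9.5
```

step_arm([
  {"grip": 0,"tx": 0,"ty": 0,"tz": 0.1,"ax": 0,"ay": 0,"az": 0},
  {"grip": 0,"tx": 0,"ty": 0,"tz": 0.1,"ax": 0,"ay": 0,"az": 0},
  {"grip": 0,"tx": 0,"ty": 0,"tz": 0,"ax": 0,"ay": 0,"az": 0},
  {"grip": 0,"tx": 0,"ty": 0,"tz": 0,"ax": 0,"ay": 0,"az": 0},
], newtons=70)

```text
time: 13.95
tool_pos: [588.6, -94.1, 136.2]
tcp_rot: [179.9, 0.0, 100.6]
ft_force: [6.8, 1.0, -2.0]
finger_gap: 9.4
```

step_arm([
  {"grip": 0,"tx": 0,"ty": 0,"tz": 0.05,"ax": 0,"ay": 0,"az": 0},
  {"grip": 0,"tx": 0,"ty": 0,"tz": 0,"ax": 0,"ay": 0,"az": 0},
  {"grip": 0,"tx": 0,"ty": 0,"tz": 0,"ax": 0,"ay": 0,"az": 0},
], newtons=70)

```text
time: 14.2
tool_pos: [588.5, -94.2, 135.8]
tcp_rot: [179.9, 0.0, 100.6]
ft_force: [7.1, 1.6, -0.7]
finger_gap: 9.3
```

step_arm([
  {"grip": 0,"tx": 0,"ty": 0,"tz": 0.05,"ax": 0,"ay": 0,"az": 0},
  {"grip": 0,"tx": 0,"ty": 0,"tz": 0,"ax": 0,"ay": 0,"az": 0},
  {"grip": 0,"tx": 0,"ty": 0,"tz": 0,"ax": 0,"ay": 0,"az": 0},
], newtons=70)

```text
time: 14.45
tool_pos: [588.6, -94.1, 135.4]
tcp_rot: [179.9, 0.0, 100.6]
ft_force: [7.0, 1.0, -0.7]
finger_gap: 9.2
```

step_arm([
  {"grip": 0,"tx": 0,"ty": 0,"tz": 0.05,"ax": 0,"ay": 0,"az": 0},
  {"grip": 0,"tx": 0,"ty": 0,"tz": 0,"ax": 0,"ay": 0,"az": 0},
  {"grip": 0,"tx": 0,"ty": 0,"tz": 0,"ax": 0,"ay": 0,"az": 0},
], newtons=70)

```text
time: 14.7
tool_pos: [588.6, -94.1, 134.9]
tcp_rot: [179.9, 0.0, 100.6]
ft_force: [6.4, 2.1, -0.8]
finger_gap: 9.1
```

step_arm([
  {"grip": 0,"tx": 0,"ty": 0,"tz": 0.05,"ax": 0,"ay": 0,"az": 0},
  {"grip": 0,"tx": 0,"ty": 0,"tz": 0.05,"ax": 0,"ay": 0,"az": 0},
  {"grip": 0,"tx": 0,"ty": 0,"tz": 0,"ax": 0,"ay": 0,"az": 0},
], newtons=70)

```text
time: 14.95
tool_pos: [588.6, -94.2, 133.9]
tcp_rot: [179.9, 0.0, 100.6]
ft_force: [7.5, 1.3, -0.4]
finger_gap: 9.3
```

step_arm([
  {"grip": 0,"tx": 0,"ty": 0,"tz": 0.05,"ax": 0,"ay": 0,"az": 0},
  {"grip": 0,"tx": 0,"ty": 0,"tz": 0,"ax": 0,"ay": 0,"az": 0},
  {"grip": 0,"tx": 0,"ty": 0,"tz": 0,"ax": 0,"ay": 0,"az": 0},
], newtons=70)

```text
time: 15.2
tool_pos: [588.6, -94.2, 133.4]
tcp_rot: [179.9, 0.0, 100.6]
ft_force: [7.2, 0.8, -0.7]
finger_gap: 9.3
```

step_arm([
  {"grip": 0,"tx": 0,"ty": 0,"tz": 0.05,"ax": 0,"ay": 0,"az": 0},
  {"grip": 0,"tx": 0,"ty": 0,"tz": 0,"ax": 0,"ay": 0,"az": 0},
  {"grip": 0,"tx": 0,"ty": 0,"tz": 0,"ax": 0,"ay": 0,"az": 0},
], newtons=70)

```text
time: 15.45
tool_pos: [588.6, -94.2, 132.9]
tcp_rot: [179.9, 0.0, 100.6]
ft_force: [6.3, 2.1, -0.8]
finger_gap: 9.3
```

step_arm([
  {"grip": 0,"tx": 0,"ty": 0,"tz": 0.05,"ax": 0,"ay": 0,"az": 0},
  {"grip": 0,"tx": 0,"ty": 0,"tz": 0,"ax": 0,"ay": 0,"az": 0},
  {"grip": 0,"tx": 0,"ty": 0,"tz": 0,"ax": 0,"ay": 0,"az": 0},
], newtons=70)

```text
time: 15.7
tool_pos: [588.6, -94.2, 132.9]
tcp_rot: [179.9, 0.0, 100.6]
ft_force: [4.3, 1.7, 2.0]
finger_gap: 9.0
```

The lip has landed: z stays at 132.9 and Fz is rising. I'll press on gently.

step_arm([
  {"grip": 0,"tx": 0,"ty": 0,"tz": 0.05,"ax": 0,"ay": 0,"az": 0},
  {"grip": 0,"tx": 0,"ty": 0,"tz": 0,"ax": 0,"ay": 0,"az": 0},
  {"grip": 0,"tx": 0,"ty": 0,"tz": 0,"ax": 0,"ay": 0,"az": 0},
], newtons=70)

```text
time: 15.95
tool_pos: [588.7, -94.2, 132.8]
tcp_rot: [179.9, 0.0, 100.6]
ft_force: [2.7, 2.5, 5.0]
finger_gap: 9.2
```

step_arm([
  {"grip": 0,"tx": 0,"ty": 0,"tz": 0.05,"ax": 0,"ay": 0,"az": 0},
  {"grip": 0,"tx": 0,"ty": 0,"tz": 0,"ax": 0,"ay": 0,"az": 0},
  {"grip": 0,"tx": 0,"ty": 0,"tz": 0,"ax": 0,"ay": 0,"az": 0},
], newtons=70)

```text
time: 16.2
tool_pos: [588.7, -94.2, 132.8]
tcp_rot: [179.9, 0.0, 100.6]
ft_force: [2.0, 3.1, 7.8]
finger_gap: 9.4
```

step_arm([
  {"grip": 0,"tx": 0,"ty": 0,"tz": 0.05,"ax": 0,"ay": 0,"az": 0},
  {"grip": 0,"tx": 0,"ty": 0,"tz": 0.03,"ax": 0,"ay": 0,"az": 0},
  {"grip": 0,"tx": 0,"ty": 0,"tz": 0,"ax": 0,"ay": 0,"az": 0},
  {"grip": 0,"tx": 0,"ty": 0,"tz": 0,"ax": 0,"ay": 0,"az": 0},
], newtons=70)

```text
time: 16.53
tool_pos: [588.8, -94.2, 132.7]
tcp_rot: [179.9, 0.0, 100.6]
ft_force: [0.7, 3.1, 13.8]
finger_gap: 9.5
```

```bash
python3 look.py e
```

```text
{'time': np.float64(16.68), 'tool_pos': array([588.81, -94.19, 132.75]), 'tcp_rot': array([1.7990e+02, 3.0000e-02, 1.0058e+02]), 'ft_force': array([ 0.03,  4.13, 13.38]), 'wrist_torque': array([ 0.66, -0.04,  0.03]), 'finger_gap': np.float64(9.62)}
rack xy 3.1436369630747194 -52.16752267312539
```

View pics/ec.png

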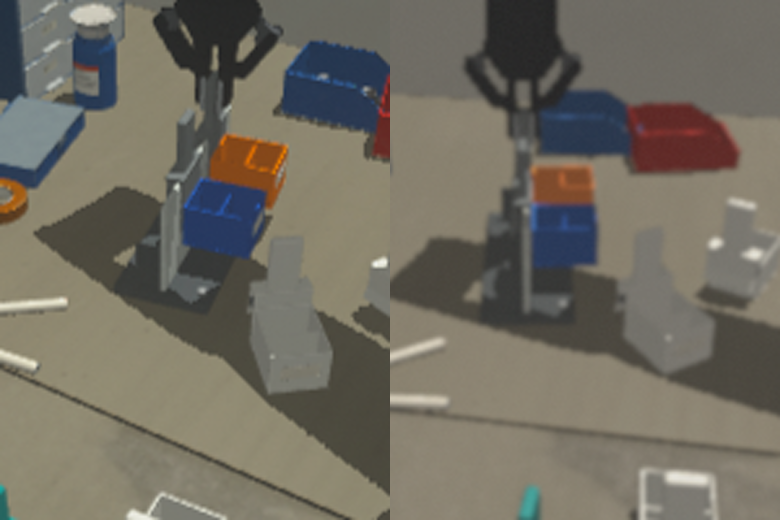

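View pics/ew.png

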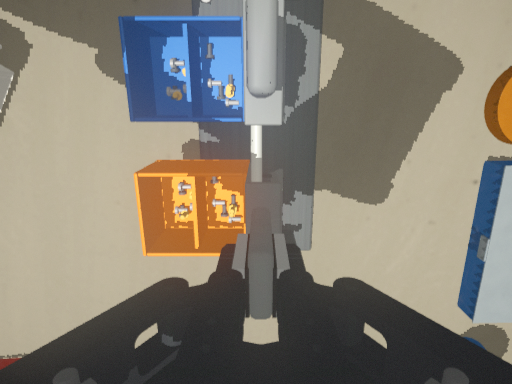

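The force reads 13.5 N (about 15.5 N with the weight), and z has stopped dead 15.7 mm below the roller contact, so it is home. The blue caddy looks unmoved. I'll ease the preload, then open.

step_arm([
  {"grip": 0,"tx": 0,"ty": 0,"tz": -0.08,"ax": 0,"ay": 0,"az": 0},
  {"grip": 0,"tx": 0,"ty": 0,"tz": -0.07,"ax": 0,"ay": 0,"az": 0},
  {"grip": 0,"tx": 0,"ty": 0,"tz": 0,"ax": 0,"ay": 0,"az": 0},
  {"grip": 0,"tx": 0,"ty": 0,"tz": 0,"ax": 0,"ay": 0,"az": 0},
], newtons=70)

```text
time: 17.02
tool_pos: [588.7, -94.2, 132.9]
tcp_rot: [179.9, 0.0, 100.6]
ft_force: [4.3, 1.1, 4.3]
finger_gap: 9.5
```

step_arm([
  {"grip": 1.2,"tx": 0,"ty": 0,"tz": 0,"ax": 0,"ay": 0,"az": 0},
  {"grip": 1.6,"tx": 0,"ty": 0,"tz": 0,"ax": 0,"ay": 0,"az": 0},
  {"grip": 2.2,"tx": 0,"ty": 0,"tz": 0,"ax": 0,"ay": 0,"az": 0},
  {"grip": 3,"tx": 0,"ty": 0,"tz": 0,"ax": 0,"ay": 0,"az": 0},
  {"grip": 4,"tx": 0,"ty": 0,"tz": 0,"ax": 0,"ay": 0,"az": 0},
  {"grip": 4,"tx": 0,"ty": 0,"tz": 0,"ax": 0,"ay": 0,"az": 0},
], newtons=30)

```text
time: 17.52
tool_pos: [587.7, -94.3, 132.0]
tcp_rot: [-179.9, -0.0, 100.6]
ft_force: [-0.2, -0.0, -0.4]
finger_gap: 40.4
```

Released: the force is near zero. I'm retreating straight up.

step_arm([
  {"grip": 4,"tx": 0,"ty": 0,"tz": -0.5,"ax": 0,"ay": 0,"az": 0},
  {"grip": 4,"tx": 0,"ty": 0,"tz": -1.5,"ax": 0,"ay": 0,"az": 0},
  {"grip": 4,"tx": 0,"ty": 0,"tz": -2.5,"ax": 0,"ay": 0,"az": 0},
  {"grip": 4,"tx": 0,"ty": 0,"tz": -3,"ax": 0,"ay": 0,"az": 0},
  {"grip": 4,"tx": 0,"ty": 0,"tz": -3,"ax": 0,"ay": 0,"az": 0},
  {"grip": 4,"tx": 0,"ty": 0,"tz": -3,"ax": 0,"ay": 0,"az": 0},
  {"grip": 4,"tx": 0,"ty": 0,"tz": -2,"ax": 0,"ay": 0,"az": 0},
  {"grip": 4,"tx": 0,"ty": 0,"tz": 0,"ax": 0,"ay": 0,"az": 0},
], newtons=30)

```text
time: 18.18
tool_pos: [590.3, -94.8, 294.6]
tcp_rot: [179.5, 0.2, 100.6]
ft_force: [0.3, 0.1, 0.6]
finger_gap: 40.0
```

step_arm([
  {"grip": 4,"tx": 0,"ty": 0,"tz": 0,"ax": 0,"ay": 0,"az": 0},
  {"grip": 4,"tx": 0,"ty": 0,"tz": 0,"ax": 0,"ay": 0,"az": 0},
  {"grip": 4,"tx": 0,"ty": 0,"tz": 0,"ax": 0,"ay": 0,"az": 0},
  {"grip": 4,"tx": 0,"ty": 0,"tz": 0,"ax": 0,"ay": 0,"az": 0},
])

```text
time: 18.52
tool_pos: [587.4, -94.0, 285.7]
tcp_rot: [-179.8, -0.1, 100.6]
ft_force: [-1.0, 0.3, 0.1]
finger_gap: 40.1
```

```bash
python3 look.py f
```

```text
{'time': np.float64(18.67), 'tool_pos': array([587.73, -94.11, 286.44]), 'tcp_rot': array([-1.7991e+02, -4.0000e-02,  1.0057e+02]), 'ft_force': array([0.29, 0.02, 0.59]), 'wrist_torque': array([ 0.05, -0.  ,  0.01]), 'finger_gap': np.float64(39.68)}
rack xy 2.093373831040795 -51.88908530906809
```

View pics/fc.png

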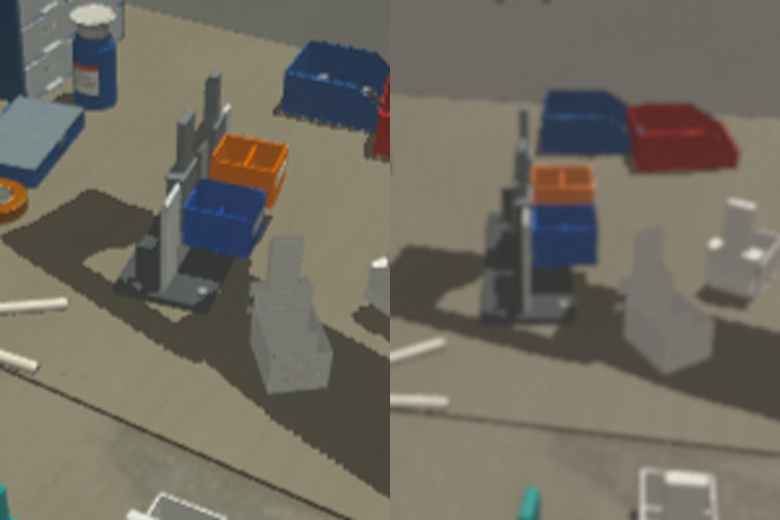

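View pics/fw.png

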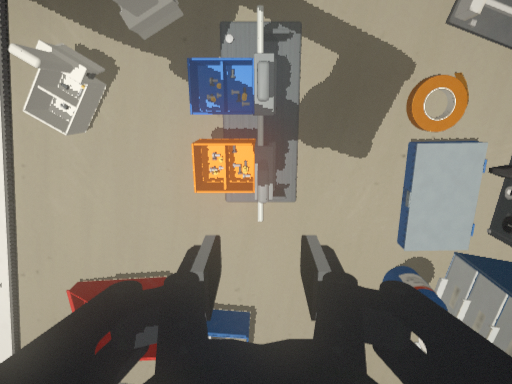

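The orange caddy hangs next to the blue one, parallel and clear of the gripper. A last numeric check on blob shifts.

Run:
```python
import cv2,numpy as np
def c(f,box,lo,hi):
    im=cv2.imread(f)[box[1]:box[3],box[0]:box[2]];m=cv2.inRange(cv2.cvtColor(im,cv2.COLOR_BGR2HSV),lo,hi)
    y,x=np.nonzero(m);return round(x.mean()+box[0],2),round(y.mean()+box[1],2),len(x),(x.min()+box[0],x.max()+box[0],y.min()+box[1],y.max()+box[1])
for f in("pics/scene0.png","pics/es.png","pics/fs.png"): print("blue",c(f,(262,145,306,182),(105,120,40),(125,255,255)))
for f in("pics/es.png","pics/fs.png"): print("orange",c(f,(270,120,320,165),(5,150,80),(18,255,255)))
for f in("pics/side0.png","pics/ed.png","pics/fd.png"): print("blue side",c(f,(240,152,275,190),(105,120,40),(125,255,255)))
for f in("pics/ed.png","pics/fd.png"): print("orange side",c(f,(235,135,275,165),(5,150,80),(18,255,255)))
```

```text
blue (np.float64(285.08), np.float64(163.08), 703, (np.int64(271), np.int64(301), np.int64(149), np.int64(178)))
blue (np.float64(284.87), np.float64(163.31), 697, (np.int64(271), np.int64(300), np.int64(149), np.int64(178)))
blue (np.float64(284.98), np.float64(163.3), 694, (np.int64(271), np.int64(301), np.int64(149), np.int64(178)))
orange (np.float64(295.5), np.float64(142.6), 488, (np.int64(281), np.int64(310), np.int64(132), np.int64(159)))
orange (np.float64(295.42), np.float64(142.51), 489, (np.int64(281), np.int64(310), np.int64(132), np.int64(159)))
blue side (np.float64(256.18), np.float64(170.08), 483, (np.int64(245), np.int64(268), np.int64(160), np.int64(181)))
blue side (np.float64(256.1), np.float64(170.2), 486, (np.int64(245), np.int64(267), np.int64(159), np.int64(181)))
blue side (np.float64(256.14), np.float64(170.2), 485, (np.int64(245), np.int64(268), np.int64(160), np.int64(181)))
orange side (np.float64(255.87), np.float64(150.45), 255, (np.int64(245), np.int64(266), np.int64(145), np.int64(156)))
orange side (np.float64(255.75), np.float64(150.45), 256, (np.int64(245), np.int64(266), np.int64(145), np.int64(156)))
```

Blue is unchanged, and orange stayed put on release. Handing in.

```bash
python3 -c "
from bench import *
print(hand_in())"
```

```text
the job is handed in; nothing more can be done
None
```

The orange caddy now hangs on the free part of the rack, next to the blue one. I handed the job in at about 18.7 s; `hand_in()` gives no verdict.

- **Placing:** I gripped the fin, lifted the caddy over the rack, and lowered it about 52 mm from the plate's middle, on the side away from the blue caddy. The roller met the edge at tool height 148.5 mm and took about 6 N to ride over.
- **Home:** The lip landed rigidly 15.7 mm lower. I pressed to a reading of 13.8 N (about 16 N with the weight), eased off, opened the gripper and backed straight up.
- **Orange caddy:** It shifted by no more than about 0.1 pixel in either fixed view when I let go, and it looks upright and in line with the rack.
- **Blue caddy:** It shows no more than about 0.2 pixel of shift since the start.
- **Gripper:** It is clear of everything, with the force reading near zero.
- **What disagreed:** The wrist camera's calibration drifted by 1–2 mm between poses, so I lined up the plate using the held fin as reference. Some readings right after fast moves were several mm off until the arm settled. Lip contact after release was inferred from the stop height and the unchanged pictures, not measured.

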